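# Scoop a relay terminal board from its tray and pin it on the tester

### The arm

A 7-joint arm with a two-finger parallel gripper is mounted at the origin on the work surface. World frame = base frame: x ahead of the robot, y to its left, z up, the work surface at z = 0. Lengths are in m, angles in rad, forces in N, time in s.
With the tool pointing down it reaches from about 0.425 to 0.825 m from the base axis. Payload 3.6 kg.
Tool frame: the origin (TCP) lies at the very end of the fingers, on their centre line; the grasp point (between the pads) lies 19 mm behind it (r.hold_point_z is the distance from the TCP to the grasp point, in m); y points along the fingers, z is the direction in which the jaws open and shut, and the axes are right-handed (so a half turn about y gives the same grasp; the last joint's range is limited). The gripper opens to 93 mm and grips with 3 to 60 N. Pads are 15 mm wide; open, the fingers measure 128 mm over their backs; the gripper's body (75 mm by 188 mm) begins 65 mm behind the grasp point.
Start: joints at [1.083, 0.615, -0.013, 1.423, 0.008, 1.103, -0.04], TCP at [0.29, -0.582, 0.219] pointing down, gripper open.
Joint ranges: [-3.12, 3.12], [-0.3, 2.06], [-1.34, 1.32], [0.26, 2.42], [-1.36, 4.5], [0.01, 1.98], [-2.84, 2.84]. Speed limits (rad/s): [2.79, 2.79, 3.14, 3.14, 3.14, 3.14, 3.14].

### API

Orientations are given as a 3x3 rotation matrix whose columns are the frame's x, y, z axes.
In Python, from rig import r gives the robot as it stands. The module is installed in compiled form; this text tells all that it offers.
- The arm moves only by the tool carry_out, never from a script. Its argument "rows" is a list of rows, each a list of 7 numbers: the opening in per cent of the stroke, from 0 (shut) to 100 (fully open), then the shift along the world's x, y, z in m, then the turn, a rotation vector about the world's x, y, z in degrees. A call has 1 to 20 rows; each row shifts and turns the pose as measured when the row begins; what a row does not reach is not made up. A row lasts 1/8 s, in which the tool goes at most 62.5 mm and 10.7 degrees, less where a joint would pass 70% of its speed; a pose out of reach is approached as far as the arm can. A call with a gripper value outside its range is refused whole. The fingers move at their own pace and stop on an object; "newtons" is the grip in N (left out, the last holds). Time passes only in rows, so rows that do not move let the fingers close. It gives the time, the measured TCP pose, the force and the opening at its end, in the units of the state.
- r.sense(): the state, without advancing time (a new reading comes with each control period).
- r.get_image(name): name is "scene" or "top" or "wrist"; returns a dict with "pixels" (420x560x3 uint8, red, green, blue), "intrinsics" (3x3 intrinsics, pixels), "R" (3x3) and "t" (3): a world point X has camera coordinates R X + t. Camera axes: x right, y down, z forward; pixel columns grow to the right and rows downward; lengths in m; the calibration is good to about 2 mm. The wrist camera is an equidistant fisheye: a pixel r from the principal point sees the ray r / f radians off the axis. A picture is of the moment at which its call begins. There is no depth.
- r.job_done(): hands the job in, once; it reports no verdict.
The state is a dict: "clock": time; "joints": joint angles; "joint_velocities": joint speeds; "joint_efforts": joint torques, N m; "eef_pos": TCP position; "tcp_rot": TCP orientation; "wrist_force": force on the tool from outside, world axes, zero at the start; "torque": the same for the moment, N m; "finger_gap": finger opening in m.
Only numpy, scipy, OpenCV 4.12 (cv2) and the standard library are available. Lean on these libraries where they do the work, as an engineer would, in place of code of your own. Each camera call takes 0.05 s, during which the arm holds its last target.

### The job

The brown terminal board lies flat in the blue tray with no room for fingers beside it: slide the orange-handled lifter under it, lift it out and set it down across the two rails of the stand, then lay the lifter back flat on its green mat. Take the board by its long edges and seat it fully home, flat, on the tester's two dowel pins, then let go. Do not drop the board, and leave the relay, the screwdriver and the tape roll where they are.

Things in the scene. Friction and masses are not known exactly. Their poses are not given: they have to be found in the camera images.
- board_center (a point): Centre, half-way up, of the loose brown moulded terminal board: 120 mm long (own y), 60 mm wide (own x), 8 mm thick, about 0.11 kg, brass studs on top (z up). It lies face up on the tray floor. Under both long edges runs a bevel that rises 4 mm over the outer 7 mm, so a thin blade held on the floor gets under the edge; the ends are square. Two 10 mm through holes lie at y = -45 and +45 mm on its middle line (x = 0). It may be seated either way round
- board: The same board; origin at the centre of its underside, same axes
- tray: Blue fixed tray, origin at the centre of its underside. 108 mm (x) by 142 mm (y); floor 3 mm thick, top at z = 3 mm, with no lip at the -x side, which is open and faces the robot. A rear wall (inner face at x = +50 mm) and two side walls (inner faces at y = -67 and +67 mm) stand to z = 18 mm. The board lies with its long edges across the opening, its rear edge 2 to 9 mm short of the rear wall, which stops it when it is pushed
- lifter_grip (a point): Point to grasp on the lifter, in the middle of its orange handle's height and width: handle 85 mm long (own x), 16 mm wide (own y), 18 mm high. Own x points to the blade, z up when it lies flat; the handle reaches from 30 mm ahead of this point to 55 mm behind it. Lifter total 180 mm, 0.09 kg
- lifter_tip (a point): Middle of the lower front edge of the lifter's steel blade; 125 mm ahead (x) of lifter_grip and 38 mm below it; same axes
- lifter_blade (a point): Middle of the underside of the flat steel blade: 80 mm long (x), 56 mm wide (y), 2 mm thick; 40 mm behind lifter_tip, same axes. The cranked neck starts 36 mm behind this point and rises to the handle
- lifter: The loose lifter, origin and axes as lifter_blade; it lies stably on its blade, handle in the air
- mat: Green fixed mat that the lifter starts on, 230 mm (x) by 90 mm (y) by 3 mm thick, origin at the centre of its underside
- stand: Fixed aluminium stand open to the front, origin at the centre of its underside: base plate 100 mm (x) by 128 mm (y) by 8 mm, on it two upright rails along x, 70 mm long, 8 mm wide, standing from y = 42 to 50 mm on either side; rail tops at z = 50 mm. The 84 mm gap between them lets the blade sink below the board
- stand_top (a point): Middle of the stand between the rails, at the height of the rail tops; x along the rails, the robot on the -x side
- tester: Fixed grey board tester, origin at the centre of its underside: housing 152 mm (y) by 22 mm high from x = -55 to +75 mm; on it a black contact bed 40 mm (x) by 126 mm (y), top at z = 46 mm; behind it (x = 75 to 130 mm) a control box 52 mm high with switches up to 64 mm
- bed (a point): Middle of the top of the contact bed, half-way between the two steel dowel pins, which stand at y = -45 and +45 mm (x = 0): 8 mm diameter, 15 mm high, the top 5 mm tapered to 3 mm. The seated board's underside lies on the bed
- relay: Bystander: loose plug-in relay with a teal clear cover, 85 by 58 by 125 mm high, 0.6 kg; origin at the centre of its underside
- screwdriver: Bystander: loose yellow screwdriver, 130 mm long, 26 mm thick, lying on the bench behind the tray
- tape: Bystander: loose roll of black tape, 68 mm across, 19 mm high, on the bench behind the stand

How it is judged:
By the outcome, as a careful person would: the job done as asked, in the order asked, and still so for the second after the job is handed in, with the robot touching nothing.
It also fails if it takes over 72 s, if anything falls off the work surface, if the arm or the gripper's body presses on something with over 40 N, if the wrist force passes 120 N, or if a joint passes its speed limit or range.

## Working session

There is one attempt and no reset: what is moved stays moved. The work goes in short steps, Python scripts to look and compute and a tool call to move; the robot and the scene stay as the last step left them, time stands still between calls to the robot, and variables do not carry over. Pictures are saved under pics/ and viewed, and the job is handed in when it is done.

Besides the shell and the picture viewer there is one more tool, called after "Call:" as name(argument=value, ...) on one line, values as JSON. carry_out: Moves the arm, as the interface text tells. Its arguments: {"type":"object","properties":{"rows":{"type":"array"},"newtons":{"type":"number"}},"required":["rows"]}

```bash
mkdir -p pics; ls; python3 - <<'E'
from rig import r
import cv2,pickle
s=r.sense()
for k,v in s.items(): print(k,v)
print(r.hold_point_z)
for n in("scene","top","wrist"):
    d=r.get_image(n); cv2.imwrite(f"pics/{n}0.png",d["pixels"][:,:,::-1]); pickle.dump(d,open(f"{n}0.pkl","wb"))
    print(n,d["intrinsics"],d["R"],d["t"])
E
```

```text
pics
clock 0.0
joints [ 1.08248849  0.61590106 -0.01261702  1.42490813  0.00810416  1.10343074
 -0.04038634]
joint_velocities [-1.52522621e-03 -1.04769233e-04 -5.79527092e-05  1.92618769e-04
  1.24198581e-03  4.10510185e-04 -1.08821746e-05]
joint_efforts [-1.98474545e-04 -4.58932185e+01  2.09193164e-01 -1.65743369e+01
 -6.11036690e-02  2.05220544e-02  2.50513694e-04]
eef_pos [ 0.28926421 -0.58118258  0.21748994]
tcp_rot [[-8.95211590e-01 -1.19457316e-03  4.45639744e-01]
 [-4.45641344e-01  2.30597080e-03 -8.95208621e-01]
 [ 4.17599503e-05 -9.99996628e-01 -2.59668297e-03]]
wrist_force [ 0.31108213 -0.74824016 -0.3192923 ]
torque [ 0.02302876 -0.00261507  0.01579166]
finger_gap 0.09296947672285712
0.0188
scene [[498.44719906   0.         280.84461195]
 [  0.         498.44719906 215.06834165]
 [  0.           0.           1.        ]] [[-0.52213658  0.85285887 -0.00226725]
 [ 0.72079041  0.43985759 -0.5357112 ]
 [-0.45588878 -0.28134863 -0.84439823]] [ 0.31414653 -0.40085962  1.50656715]
top [[510.96038947   0.         274.69885845]
 [  0.         510.96038947 210.04057973]
 [  0.           0.           1.        ]] [[-0.00354437 -0.9999283   0.0114385 ]
 [-0.98418894  0.0014625  -0.17711576]
 [ 0.17708633 -0.0118854  -0.98412355]] [-0.01457373  0.58406319  1.4100639 ]
wrist [[325.1922621    0.         283.66370027]
 [  0.         325.1922621  206.91951726]
 [  0.           0.           1.        ]] [[ 0.44610159 -0.89497972 -0.00216187]
 [-0.85860801 -0.42865131  0.28115894]
 [-0.25255824 -0.12356925 -0.95965878]] [-0.64854691 -0.0349755   0.39124541]
```

View pics/scene0.png

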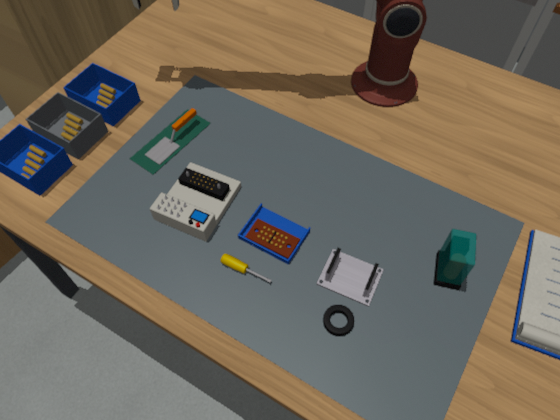

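View pics/top0.png

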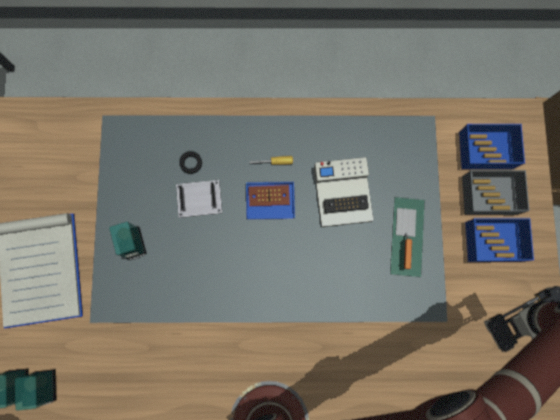

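View pics/wrist0.png

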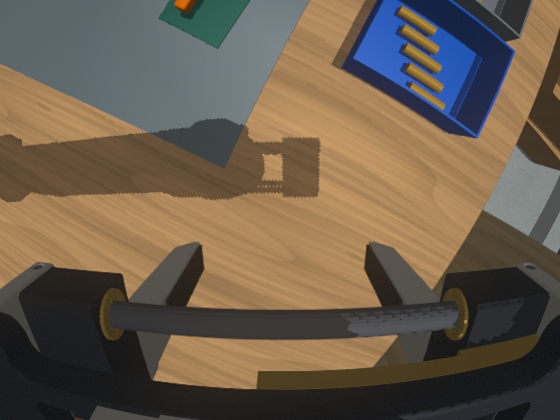

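```bash
cat > h.py <<'E'
import numpy as np,cv2,pickle
def ray(d,px,fish=False):
    K=d["intrinsics"];px=np.atleast_2d(np.asarray(px,float))
    u=(px[:,0]-K[0,2])/K[0,0];v=(px[:,1]-K[1,2])/K[1,1]
    if fish:
        th=np.hypot(u,v);s=np.where(th>1e-9,np.sin(th)/np.maximum(th,1e-9),1)
        c=np.stack([u*s,v*s,np.cos(th)],1)
    else: c=np.stack([u,v,np.ones_like(u)],1)
    return -d["R"].T@d["t"], c@d["R"]
def onz(d,px,z,fish=False):
    o,w=ray(d,px,fish); return o+w*((z-o[2])/w[:,2])[:,None]
def proj(d,X,fish=False):
    c=np.atleast_2d(X)@d["R"].T+d["t"];K=d["intrinsics"]
    if fish:
        n=np.hypot(c[:,0],c[:,1]);th=np.arctan2(n,c[:,2]);q=c[:,:2]/np.maximum(n,1e-9)[:,None]*th[:,None]
    else: q=c[:,:2]/c[:,2:]
    return q*[K[0,0],K[1,1]]+[K[0,2],K[1,2]]
def tri(d1,p1,d2,p2,f1=False,f2=False):
    o1,w1=ray(d1,p1,f1);o2,w2=ray(d2,p2,f2);w1=w1[0];w2=w2[0]
    s=np.linalg.lstsq(np.stack([w1,-w2],1),o2-o1,rcond=None)[0]
    a=o1+w1*s[0];b=o2+w2*s[1];return (a+b)/2,np.linalg.norm(a-b)
def blobs(d,lo,hi,minA=20):
    hsv=cv2.cvtColor(d["pixels"],cv2.COLOR_RGB2HSV)
    m=cv2.inRange(hsv,np.array(lo),np.array(hi))
    cs,_=cv2.findContours(m,cv2.RETR_EXTERNAL,cv2.CHAIN_APPROX_NONE)
    return m,[c for c in cs if cv2.contourArea(c)>minA]
def centroid(c):
    M=cv2.moments(c);return np.array([M["m10"],M["m01"]])/M["m00"]
E
python3 - <<'E'
import pickle,cv2,numpy as np
from h import *
for n in("scene","top"):
    d=pickle.load(open(n+"0.pkl","rb"))
    for name,lo,hi in(("orange",(5,180,120),(18,255,255)),("green",(65,90,40),(88,255,160)),("blue",(105,150,60),(125,255,255)),("brown",(0,120,50),(12,255,170)),("yellow",(22,150,120),(32,255,255))):
        m,cs=blobs(d,lo,hi)
        print(n,name,[(centroid(c).round(1).tolist(),cv2.contourArea(c),cv2.minAreaRect(c)) for c in cs])
    crop={"scene":(100,90,420,330),"top":(90,140,460,290)}[n]
    x0,y0,x1,y1=crop
    im=cv2.resize(d["pixels"][y0:y1,x0:x1],None,fx=2.1 if n=="top" else 2.4,fy=2.1 if n=="top" else 2.4,interpolation=cv2.INTER_CUBIC)
    cv2.imwrite(f"pics/{n}_c.png",im[:,:,::-1])
E
```

```text
scene orange [([183.0, 118.1], 101.0, ((183.25221252441406, 117.71681213378906), (4.797676086425781, 27.845338821411133), 48.8140754699707))]
scene green [([459.2, 256.0], 1262.5, ((457.6402587890625, 256.23779296875), (34.2337760925293, 53.78015899658203), 6.340191841125488)), ([170.4, 141.8], 1078.5, ((169.86618041992188, 140.4092559814453), (27.260143280029297, 82.8786849975586), 48.179832458496094))]
scene blue [([526.9, 309.9], 313.5, ((525.1277465820312, 298.6334228515625), (130.04074096679688, 42.96051788330078), 78.25001525878906)), ([273.4, 233.9], 2188.5, ((273.59759521484375, 232.31454467773438), (61.43196105957031, 42.382930755615234), 27.758541107177734)), ([31.9, 158.9], 3107.0, ((31.382356643676758, 159.0294189453125), (73.40139770507812, 52.821563720703125), 30.963756561279297)), ([103.7, 92.5], 2514.0, ((103.39189147949219, 90.85135650634766), (68.58610534667969, 48.35901641845703), 35.53767776489258))]
scene brown [([272.6, 238.0], 961.5, ((272.3000183105469, 237.9000244140625), (48.746280670166016, 21.913463592529297), 26.56505012512207)), ([383.4, 90.4], 1215.0, (
[... 415 characters left out ...]
12512207))]
top orange []
top green [([22.3, 389.7], 1029.0, ((25.5, 390.0), (36.0, 51.0), 90.0)), ([401.1, 253.6], 32.5, ((401.5, 253.0), (26.0, 3.0), 90.0)), ([124.2, 237.9], 633.0, ((125.87822723388672, 238.06161499023438), (31.1002197265625, 26.92497444152832), 74.47589111328125))]
top blue [([497.3, 240.2], 1854.5, ((502.0, 240.0), (40.0, 60.0), 90.0)), ([271.8, 210.2], 513.5, ((270.0, 200.0), (34.0, 46.0), 90.0)), ([326.2, 171.3], 54.5, ((326.1199951171875, 171.33999633789062), (6.363961219787598, 10.60660171508789), 81.8698959350586)), ([490.3, 146.3], 1855.5, ((494.5, 146.0), (42.0, 57.0), 90.0))]
top brown [([269.5, 195.3], 543.5, ((268.5, 195.5), (17.0, 37.0), 90.0))]
top yellow []
```

View pics/top_c.png

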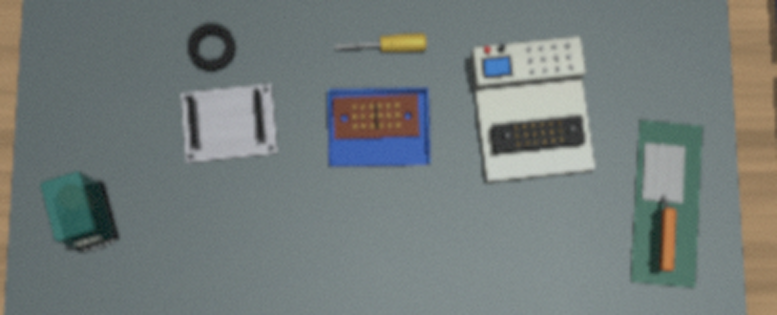

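View pics/scene_c.png

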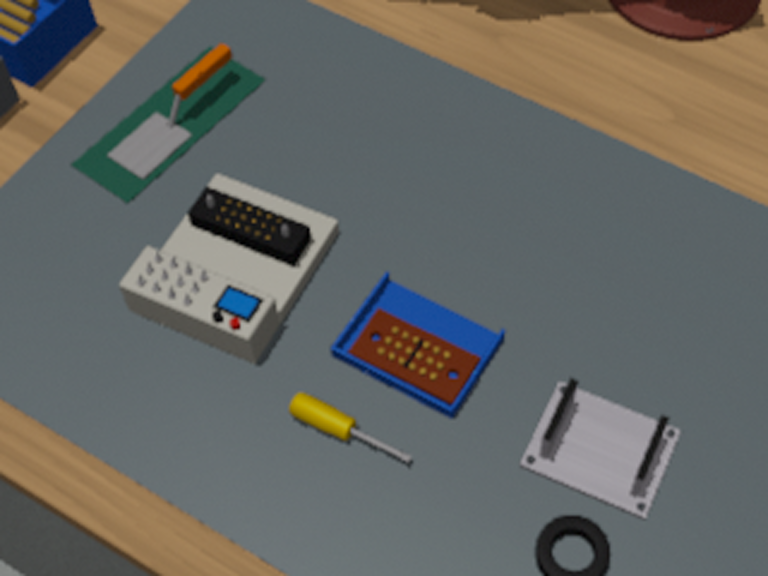

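```bash
python3 - <<'E'
import pickle,cv2,numpy as np
from h import *
D={n:pickle.load(open(n+"0.pkl","rb")) for n in("scene","top")}
P={"top":{"orange":((5,110,90),(18,255,255)),"mat":((60,60,30),(90,255,140)),"tray":((105,120,40),(125,255,255)),"brown":((0,100,40),(12,255,170)),"blade":((0,0,135),(180,40,255)),"dark":((0,0,0),(180,255,50))},
"scene":{"orange":((5,180,120),(18,255,255)),"mat":((65,90,40),(88,255,160)),"tray":((105,120,40),(125,255,255)),"brown":((0,120,50),(12,255,200)),"blade":((0,0,120),(180,40,255)),"dark":((0,0,0),(180,255,50))}}
Z={"orange":.041,"mat":.003,"tray":.018,"brown":.011,"blade":.005,"dark":.05}
for n,d in D.items():
    x0,y0,x1,y1={"scene":(100,90,420,330),"top":(150,140,440,290)}[n]
    for k,(lo,hi) in P[n].items():
        m,cs=blobs(d,lo,hi)
        for c in cs:
            p=centroid(c)
            if not(x0<p[0]<x1 and y0<p[1]<y1):continue
            box=cv2.boxPoints(cv2.minAreaRect(c))
            w=onz(d,box,Z[k])
            L=np.linalg.norm(w[1]-w[0]),np.linalg.norm(w[2]-w[1])
            a=w[1]-w[0] if L[0]>L[1] else w[2]-w[1]
            print(n,k,p.round(1),"w",onz(d,p,Z[k])[0,:2].round(4),"box c",w.mean(0)[:2].round(4),"sz",np.round(L,3),"ang",round(np.degrees(np.arctan2(a[1],a[0]))%180,1))
E
```

```text
scene orange [183.  118.1] w [ 0.461  -0.4026] box c [ 0.459  -0.4027] sz [0.085 0.017] ang 175.0
scene mat [170.4 141.8] w [ 0.5246 -0.4053] box c [ 0.5163 -0.4101] sz [0.254 0.1  ] ang 175.9
scene tray [273.3 233.9] w [ 0.6337 -0.0017] box c [ 0.6294 -0.0049] sz [0.117 0.16 ] ang 90.7
scene tray [103.6  92.5] w [ 0.4862 -0.68  ] box c [ 0.479  -0.6895] sz [0.18  0.267] ang 80.9
scene brown [272.6 238. ] w [0.6408 0.0007] box c [ 0.6406 -0.001 ] sz [0.06  0.124] ang 91.3
scene brown [383.4  90.4] w [0.0445 0.0142] box c [0.0222 0.0034] sz [0.179 0.202] ang 105.3
scene blade [258.8 275. ] w [0.7386 0.0237] box c [0.7392 0.0214] sz [0.007 0.063] ang 94.2
scene blade [350.4 277.4] w [0.6332 0.2083] box c [0.6302 0.2046] sz [0.104 0.134] ang 95.9
scene blade [192.8 201.2] w [ 0.6524 -0.2319] box c [ 0.631  -0.2428] sz [0.187 0.212] ang 94.3
scene blade [161.6 150.1] w [ 0.5616 -0.4061] box c [ 0.559  -0.4061] sz [0.088 0.057] ang 174.8
scene dark [338.4 320.1] w [0.7562 0.2373] box c [0.7555 0.2371] sz [0.062 0.066] ang 27.0
scene dark [371.4 276.6] w [0.6288 0.2525] box c [0.6275 0.252
[... 628 characters left out ...]
0022] box c [ 0.6205 -0.0028] sz [0.142 0.108] ang 90.0
top tray [326.2 171.5] w [ 0.7064 -0.1701] box c [ 0.7064 -0.1709] sz [0.033 0.021] ang 90.0
top brown [268.5 195.3] w [0.6359 0.0017] box c [0.6359 0.0015] sz [0.111 0.053] ang 92.1
top blade [405.8 221.7] w [ 0.5571 -0.4035] box c [ 0.5563 -0.4027] sz [0.057 0.084] ang 177.0
top blade [201.1 198.1] w [0.6288 0.2014] box c [0.6293 0.2086] sz [0.132 0.103] ang 95.8
top blade [334.9 267.1] w [ 0.4242 -0.1906] box c [ 0.4795 -0.2095] sz [0.576 0.421] ang 90.4
top blade [342.7 168.4] w [ 0.7192 -0.2213] box c [ 0.72   -0.2193] sz [0.16  0.058] ang 96.2
top dark [190.2 162.3] w [0.726  0.2294] box c [0.7263 0.2296] sz [0.06  0.064] ang 26.8
```

Call:
carry_out(rows=[[60,0.031,0.03,-0.015,0,0,-5.3],[60,0.031,0.03,-0.015,0,0,-5.3],[60,0.031,0.03,-0.015,0,0,-5.3],[60,0.031,0.03,-0.015,0,0,-5.3],[60,0.031,0.03,-0.015,0,0,-5.3],[60,0.029,0.03,-0.015,0,0,-5.3],[60,0,0,0,0,0,0]], newtons=20)

```text
clock: 1.02
eef_pos: [0.476, -0.3942, 0.1224]
tcp_rot: [[-0.993, -0.005, -0.114], [0.114, 0.006, -0.993], [0.005, -1.0, -0.005]]
wrist_force: [-0.8, -0.4, -0.5]
finger_gap: 0.0558
```

```bash
cat > snap.py <<'E'
from rig import r
import cv2,pickle,sys,numpy as np
np.set_printoptions(suppress=True,precision=4)
tag=sys.argv[1]
for n in sys.argv[2:]:
    d=r.get_image(n);pickle.dump(d,open(f"{n}{tag}.pkl","wb"));cv2.imwrite(f"pics/{n}{tag}.png",d["pixels"][:,:,::-1])
s=r.sense();pickle.dump(s,open(f"s{tag}.pkl","wb"))
R=s["tcp_rot"]
print(s["clock"],s["eef_pos"],"F",s["wrist_force"],"gap",s["finger_gap"]);print(R);print("jaw yaw",np.degrees(np.arctan2(R[1,2],R[0,2])),"q",s["joints"])
E
python3 snap.py 1 wrist
```

```text
1.075 [ 0.474  -0.3974  0.1233] F [-0.4445 -0.1709 -0.5175] gap 0.0555123484304016
[[-0.9931 -0.0053 -0.1173]
 [ 0.1173  0.0027 -0.9931]
 [ 0.0056 -1.     -0.0021]]
jaw yaw -96.73453262459047 q [ 0.5784  0.671   0.1395  1.6281 -0.113   0.8563 -0.9257]
```

View pics/wrist1.png

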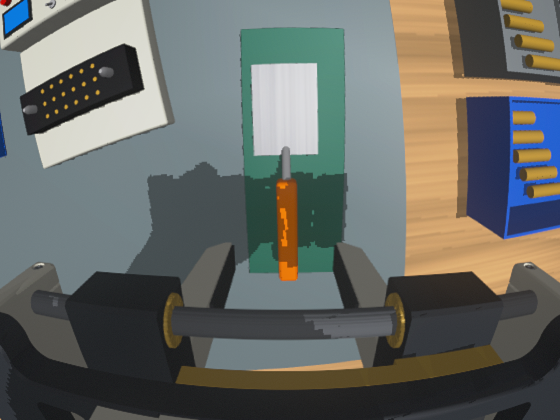

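```bash
python3 - <<'E'
from h import *
np.set_printoptions(suppress=True,precision=4)
d=pickle.load(open("wrist1.pkl","rb"))
hsv=cv2.cvtColor(d["pixels"],cv2.COLOR_RGB2HSV)
print(hsv[100,280],hsv[200,285],hsv[200,260])
m,cs=blobs(d,(0,0,150),(180,40,255),500)
for c in cs:
    p=centroid(c)
    if 240<p[0]<330 and 50<p[1]<160:
        w=onz(d,c.reshape(-1,2),.005,True)[:,:2].astype(np.float32)
        b=cv2.minAreaRect(w*1000);print("blade",b,cv2.boxPoints(b))
m,cs=blobs(d,(3,180,60),(20,255,255),300)
for c in cs:
    p=centroid(c)
    if 260<p[0]<310 and p[1]<300:
        for z in(.041,.05):
            w=onz(d,c.reshape(-1,2),z,True)[:,:2].astype(np.float32)
            b=cv2.minAreaRect(w*1000);print("handle",z,b,cv2.boxPoints(b).round(1).tolist())
E
```

```text
[113   5 220] [ 14 232 145] [ 80 101  71]
blade ((556.5557861328125, -404.2366027832031), (56.4189453125, 80.21769714355469), 84.80219268798828) [[ 514.0563 -428.6964]
 [ 593.9441 -435.9637]
 [ 599.0553 -379.7768]
 [ 519.1675 -372.5095]]
handle 0.041 ((457.5679016113281, -395.0942687988281), (15.675008773803711, 88.0042953491211), 84.90226745605469) [[413.0, -399.0], [500.70001220703125, -406.79998779296875], [502.1000061035156, -391.20001220703125], [414.3999938964844, -383.3999938964844]]
handle 0.05 ((461.04254150390625, -395.4355163574219), (15.104576110839844, 84.80158996582031), 84.90227508544922) [[418.1000061035156, -399.20001220703125], [502.6000061035156, -406.70001220703125], [503.8999938964844, -391.70001220703125], [419.5, -384.1000061035156]]
```

Call:
carry_out(rows=[[60,-0.0015,0.001,-0.05,0,0,1.5],[60,0,0,-0.03,0,0,0],[60,0,0,-0.015,0,0,0],[60,0,0,0,0,0,0]])

```text
clock: 1.58
eef_pos: [0.4685, -0.405, 0.0289]
tcp_rot: [[-0.995, -0.004, -0.097], [0.097, -0.007, -0.995], [0.003, -1.0, 0.007]]
wrist_force: [0.1, 0.4, 1.3]
finger_gap: 0.0558
```

Call:
carry_out(rows=[[60,0,0,0,0,0,0]])

```text
clock: 1.7
eef_pos: [0.4686, -0.4064, 0.0301]
tcp_rot: [[-0.995, -0.002, -0.098], [0.098, -0.008, -0.995], [0.002, -1.0, 0.009]]
wrist_force: [-0.2, 0.1, 0.3]
finger_gap: 0.0558
```

```bash
python3 snap.py 2
```

```text
1.7 [ 0.4686 -0.4064  0.0301] F [-0.2056  0.0834  0.2704] gap 0.055833458193191306
[[-0.9952 -0.0023 -0.0982]
 [ 0.0982 -0.0084 -0.9951]
 [ 0.0015 -1.      0.0086]]
jaw yaw -95.63573552611531 q [ 0.6058  0.793   0.1162  1.6951 -0.1225  0.657  -0.8848]
```

Call:
carry_out(rows=[[60,0.003,0.01,-0.006,0.45,0.1,0.3],[60,0,0,-0.002,0,0,0]])

```text
clock: 1.95
eef_pos: [0.473, -0.3965, 0.0238]
tcp_rot: [[-0.996, -0.001, -0.092], [0.092, -0.002, -0.996], [0.001, -1.0, 0.002]]
wrist_force: [-0.1, -0.1, -0.1]
finger_gap: 0.0559
```

```bash
python3 snap.py 3
```

```text
1.95 [ 0.473  -0.3965  0.0238] F [-0.1304 -0.1286 -0.0984] gap 0.05587549337925914
[[-0.9957 -0.0009 -0.0925]
 [ 0.0925 -0.0021 -0.9957]
 [ 0.0007 -1.      0.0022]]
jaw yaw -95.3047129012482 q [ 0.5957  0.7995  0.1094  1.7042 -0.127   0.6442 -0.8896]
```

Call:
carry_out(rows=[[0,0,0,-0.002,0,0,0],[0,0,0,0,0,0,0],[0,0,0,0,0,0,0],[0,0,0,0,0,0,0],[0,0,0,0,0,0,0]], newtons=50)

```text
clock: 2.58
eef_pos: [0.4734, -0.3967, 0.0223]
tcp_rot: [[-0.996, -0.0, -0.092], [0.092, -0.003, -0.996], [-0.0, -1.0, 0.003]]
wrist_force: [-0.1, 0.5, -0.8]
finger_gap: 0.0156
```

```bash
python3 snap.py 4 wrist
```

```text
2.625 [ 0.4734 -0.3966  0.0223] F [-0.3352  1.9583  0.3576] gap 0.015606033202894552
[[-0.9958 -0.0002 -0.0919]
 [ 0.0919 -0.003  -0.9958]
 [-0.0001 -1.      0.003 ]]
jaw yaw -95.2736436670539 q [ 0.5955  0.8019  0.1091  1.7046 -0.1273  0.6402 -0.8892]
```

View pics/wrist4.png

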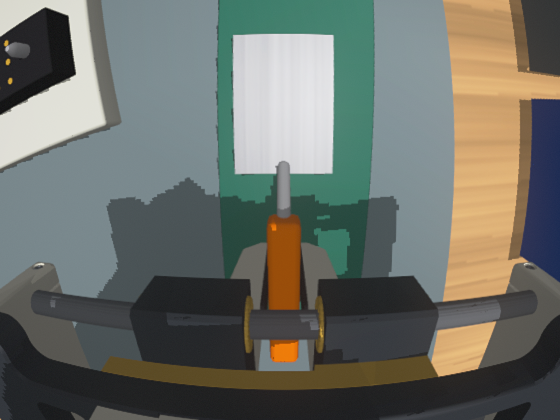

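Call:
carry_out(rows=[[0,0,0,0.04,0,0,0],[0,0,0,0.05,0,0,0],[0,-0.004,0.04,0.04,0,0,0.7],[0,-0.005,0.055,0,0,0,0.8],[0,-0.005,0.055,0,0,0,0.8],[0,-0.005,0.055,0,0,0,0.8],[0,-0.005,0.055,0,0,0,0.8],[0,-0.005,0.055,0,0,0,0.8],[0,-0.002,0.045,0,0,0,0.5],[0,-0.002,0.02,0,0,0,0.5],[0,0,0.01,0,0,0,0]])

```text
clock: 4.0
eef_pos: [0.4348, 0.0039, 0.1552]
tcp_rot: [[-1.0, -0.0, 0.008], [-0.008, -0.003, -1.0], [0.0, -1.0, 0.003]]
wrist_force: [-0.6, 0.4, -1.3]
finger_gap: 0.016
```

```bash
python3 snap.py 5 wrist
```

```text
4.05 [0.435  0.0051 0.1552] F [1.4587 0.6924 0.0118] gap 0.015430702535177209
[[-1.     -0.0001  0.0093]
 [-0.0093 -0.0021 -1.    ]
 [ 0.0001 -1.      0.0021]]
jaw yaw -89.46590406493206 q [-0.1495  0.3822  0.1162  2.0972 -0.0666  0.6658 -1.5507]
```

View pics/wrist5.png

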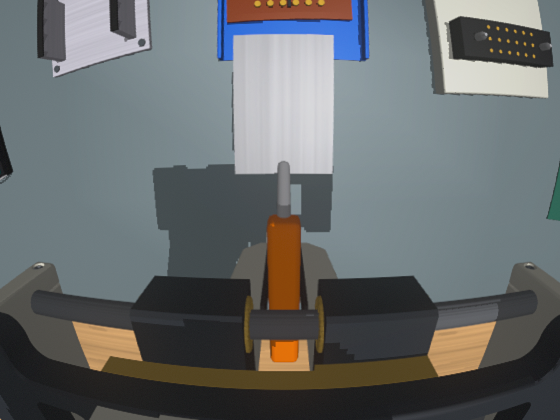

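```bash
python3 - <<'E'
import cv2
im=cv2.imread("pics/wrist5.png")[0:100,200:400]
cv2.imwrite("pics/w5c.png",cv2.resize(im,None,fx=4,fy=4,interpolation=cv2.INTER_CUBIC))
E
```

```text
(no output)
```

View pics/w5c.png

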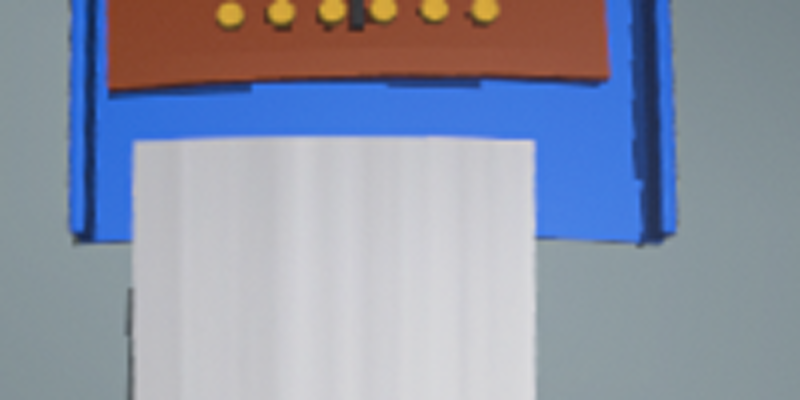

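```bash
python3 - <<'E'
from h import *
np.set_printoptions(suppress=True,precision=4)
d=pickle.load(open("wrist5.pkl","rb"))
print("tray",onz(d,[(200+93/4,241/4),(200+642/4,242/4)],.003,True))
print("walltop",onz(d,[(200+69/4,235/4),(200+676/4,234/4)],.018,True))
print("board",onz(d,[(200+109/4,88/4),(200+608/4,78/4)],.009,True))
print("blade tip",onz(d,[(233,36),(333,35)],.156-.0193,True))
# tray corners in scene
for n in("scene","top"):
    e=pickle.load(open(n+"0.pkl","rb"))
    print(n,proj(e,[[.571,.068,.003],[.571,-.070,.003],[.679,.07,.018],[.679,-.07,.018]]))
E
```

```text
tray [[ 0.5661  0.0627  0.003 ]
 [ 0.5681 -0.071   0.003 ]]
walltop [[ 0.5653  0.0657  0.018 ]
 [ 0.5681 -0.0757  0.018 ]]
board [[ 0.604   0.0585  0.009 ]
 [ 0.6087 -0.0613  0.009 ]]
blade tip [[ 0.5575  0.033   0.1367]
 [ 0.5586 -0.0233  0.1367]]
scene [[310.9626 230.9487]
 [263.6038 206.5129]
 [289.1119 262.1216]
 [239.3078 235.0326]]
top [[246.0366 217.3823]
 [292.7906 217.306 ]
 [245.3716 180.5385]
 [292.6671 180.5018]]
```

Call:
carry_out(rows=[[0,0.015,-0.004,-0.03,0,0,0.3],[0,0.012,-0.002,-0.045,0,0,0.2],[0,0,0,-0.035,0,0,0],[0,0,0,-0.012,0,0,0],[0,0,0,0,0,0,0]])

```text
clock: 4.68
eef_pos: [0.4663, -0.0066, 0.0313]
tcp_rot: [[-1.0, 0.007, 0.01], [-0.01, -0.005, -1.0], [-0.007, -1.0, 0.005]]
wrist_force: [-1.4, 0.7, -0.5]
finger_gap: 0.0156
```

```bash
python3 snap.py 6 wrist
```

```text
4.725 [ 0.4667 -0.0066  0.0318] F [ 0.0384 -0.2905 -0.6607] gap 0.015748149204064955
[[-0.9999  0.0085  0.0102]
 [-0.0102 -0.0052 -0.9999]
 [-0.0085 -0.9999  0.0053]]
jaw yaw -89.41544415829404 q [-0.0857  0.6406  0.0724  2.132  -0.1065  0.3637 -1.4889]
```

View pics/wrist6.png

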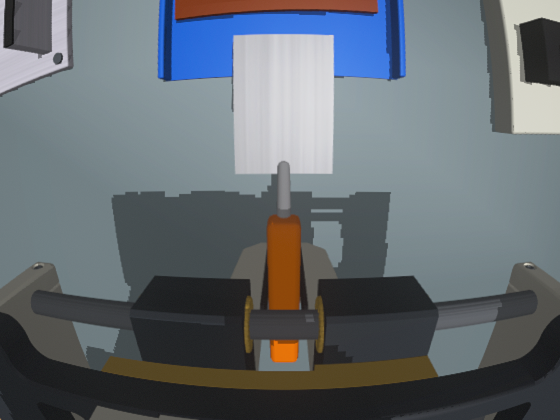

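Call:
carry_out(rows=[[0,0,0.003,-0.006,0.1,0.7,0.3],[0,0,0,-0.002,0,0,0],[0,0,0,0,0,0,0]])

```text
clock: 5.1
eef_pos: [0.4687, -0.0034, 0.026]
tcp_rot: [[-1.0, 0.001, 0.016], [-0.016, -0.003, -1.0], [-0.001, -1.0, 0.003]]
wrist_force: [0.3, -0.2, -0.8]
finger_gap: 0.0157
```

```bash
python3 snap.py 7
```

```text
5.1 [ 0.4687 -0.0034  0.026 ] F [ 0.3306 -0.2469 -0.8443] gap 0.015652887947001193
[[-0.9999  0.0014  0.0159]
 [-0.0159 -0.0032 -0.9999]
 [-0.0013 -1.      0.0032]]
jaw yaw -89.09116505008171 q [-0.0876  0.6556  0.068   2.1234 -0.1075  0.3644 -1.4881]
```

Call:
carry_out(rows=[[0,0,0,-0.002,0,0.6,0],[0,0,0,-0.0015,0,0,0],[0,0,0,-0.0005,0,0,0]])

```text
clock: 5.48
eef_pos: [0.469, -0.0033, 0.0224]
tcp_rot: [[-1.0, -0.009, 0.016], [-0.016, -0.003, -1.0], [0.009, -1.0, 0.003]]
wrist_force: [-1.1, 0.3, 1.2]
finger_gap: 0.0156
```

```bash
python3 snap.py 8
```

```text
5.475 [ 0.469  -0.0033  0.0224] F [-1.0914  0.2605  1.2198] gap 0.015553595098218654
[[-0.9998 -0.0086  0.016 ]
 [-0.016  -0.0031 -0.9999]
 [ 0.0086 -1.      0.003 ]]
jaw yaw -89.08066208365015 q [-0.0872  0.6652  0.0678  2.1159 -0.1075  0.3722 -1.4881]
```

Call:
carry_out(rows=[[0,0.01,0,-0.0003,0,0,0],[0,0.01,0,-0.0003,0,0,0],[0,0.01,0,-0.0003,0,0,0]])

```text
clock: 5.85
eef_pos: [0.4953, -0.0033, 0.0219]
tcp_rot: [[-1.0, -0.019, 0.016], [-0.016, -0.003, -1.0], [0.02, -1.0, 0.002]]
wrist_force: [-8.7, 0.3, 9.7]
finger_gap: 0.0159
```

```bash
python3 snap.py 9 wrist
```

```text
5.9 [ 0.4975 -0.0033  0.022 ] F [-4.8965 -0.4241  8.0155] gap 0.015440880490933482
[[-0.9997 -0.016   0.0162]
 [-0.0161 -0.0028 -0.9999]
 [ 0.016  -0.9999  0.0025]]
jaw yaw -89.07411987745478 q [-0.0873  0.6907  0.0733  2.0325 -0.1048  0.4378 -1.4897]
```

View pics/wrist9.png

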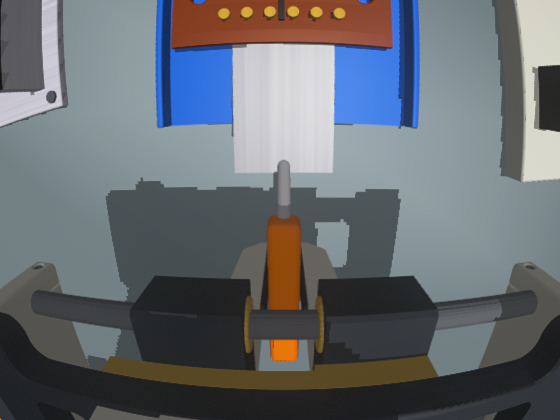

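Call:
carry_out(rows=[[0,0.01,0,0,0,-0.3,0],[0,0.012,0,0,0,-0.2,0],[0,0.01,0,0,0,0,0]])

```text
clock: 6.28
eef_pos: [0.5218, -0.0033, 0.0221]
tcp_rot: [[-1.0, -0.027, 0.016], [-0.016, -0.002, -1.0], [0.027, -1.0, 0.002]]
wrist_force: [-6.2, -0.4, 7.0]
finger_gap: 0.0154
```

```bash
python3 snap.py 10 wrist
```

```text
6.325 [ 0.5232 -0.0034  0.0222] F [-5.0361  0.1844  5.1187] gap 0.015678075560319686
[[-0.9995 -0.0255  0.0161]
 [-0.016  -0.0022 -0.9999]
 [ 0.0255 -0.9997  0.0018]]
jaw yaw -89.07961297235059 q [-0.0866  0.7155  0.0775  1.9531 -0.1026  0.5023 -1.4915]
```

View pics/wrist10.png

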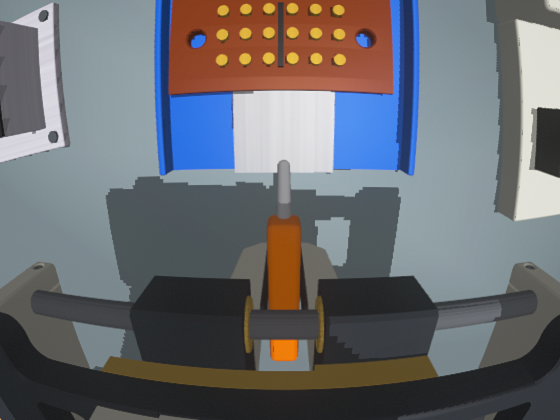

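```bash
python3 - <<'E'
from h import *
np.set_printoptions(suppress=True,precision=4)
d=pickle.load(open("wrist10.pkl","rb"))
print("board front",onz(d,[(171,94),(392,91)],.010,True))
print("tray front",onz(d,[(172,173.5),(406,172)],.003,True))
print("holes",onz(d,[(198,40),(366,40)],.011,True))
E
```

```text
board front [[ 0.6108  0.06    0.01  ]
 [ 0.6143 -0.0619  0.01  ]]
tray front [[ 0.5639  0.0637  0.003 ]
 [ 0.5673 -0.0768  0.003 ]]
holes [[ 0.6402  0.0443  0.011 ]
 [ 0.6416 -0.046   0.011 ]]
```

Call:
carry_out(rows=[[0,0.01,0,0,0,-0.6,0],[0,0.008,0,0,0,-0.5,0],[0,0,0,0,0,0,0]])

```text
clock: 6.7
eef_pos: [0.5332, -0.0034, 0.0223]
tcp_rot: [[-1.0, -0.026, 0.016], [-0.016, -0.002, -1.0], [0.026, -1.0, 0.001]]
wrist_force: [-1.0, -0.1, 3.0]
finger_gap: 0.0159
```

```bash
python3 snap.py 11 wrist scene
```

```text
6.8 [ 0.5332 -0.0034  0.0222] F [-2.1136 -0.0167  2.277 ] gap 0.015667732278640902
[[-0.9995 -0.0262  0.0159]
 [-0.0159 -0.0016 -0.9999]
 [ 0.0262 -0.9997  0.0012]]
jaw yaw -89.0892343813002 q [-0.0856  0.7247  0.0783  1.9245 -0.1022  0.5225 -1.4918]
```

View pics/wrist11.png

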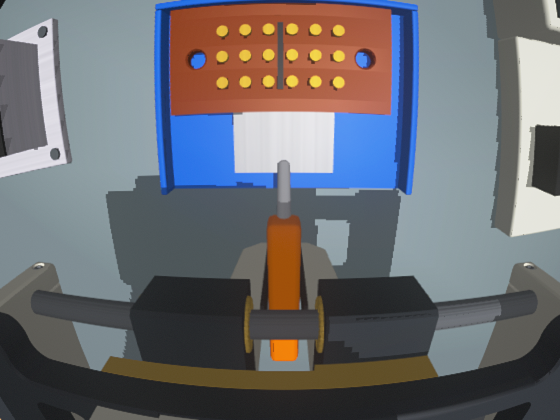

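Call:
carry_out(rows=[[0,0.007,0,0.0003,0,-0.5,0],[0,0.005,0,0.0003,0,-0.5,0]])

```text
clock: 7.05
eef_pos: [0.5429, -0.0034, 0.0221]
tcp_rot: [[-1.0, -0.015, 0.016], [-0.016, -0.002, -1.0], [0.015, -1.0, 0.001]]
wrist_force: [-6.0, 0.1, 5.9]
finger_gap: 0.0156
```

```bash
python3 snap.py 12 wrist
```

```text
7.1 [ 0.543  -0.0034  0.0222] F [-2.763   0.2752  0.5034] gap 0.015404409572300649
[[-0.9998 -0.0145  0.016 ]
 [-0.0159 -0.0015 -0.9999]
 [ 0.0145 -0.9999  0.0013]]
jaw yaw -89.08491290260801 q [-0.0849  0.7304  0.0784  1.9071 -0.1025  0.5225 -1.4917]
```

Call:
carry_out(rows=[[0,0,0,0.003,0,-0.8,0],[0,0,0,0.005,0,-0.8,0],[0,0,0,0.008,0,-0.5,0],[0,0,0,0.01,0,0,0],[0,0,0,0.01,0,0,0],[0,0,0,0,0,0,0]])

```text
clock: 7.85
eef_pos: [0.5453, -0.0033, 0.0606]
tcp_rot: [[-0.999, 0.029, 0.016], [-0.016, -0.002, -1.0], [-0.029, -1.0, 0.002]]
wrist_force: [0.1, -0.4, -2.6]
finger_gap: 0.0153
```

```bash
python3 snap.py 13 wrist scene
```

```text
7.95 [ 0.5444 -0.0032  0.0596] F [ 1.2234 -0.3453 -2.1514] gap 0.015092766671176518
[[-0.9995  0.0271  0.0161]
 [-0.0162 -0.0017 -0.9999]
 [-0.0271 -0.9996  0.0021]]
jaw yaw -89.07732343073333 q [-0.0922  0.6568  0.0865  1.9205 -0.098   0.5412 -1.4956]
```

View pics/wrist13.png

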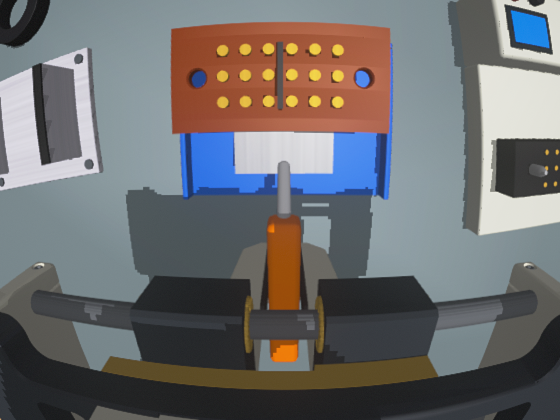

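View pics/scene13.png

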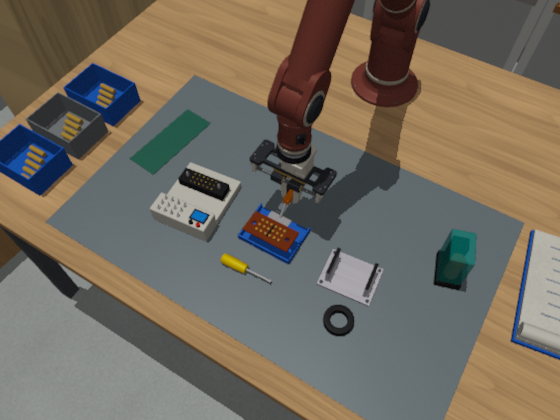

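Call:
carry_out(rows=[[0,0,0,0.015,0,0,0],[0,0,0,0.025,0,0,0],[0,-0.01,0.01,0.02,0,0,0.8],[0,-0.015,0.02,0.005,0,0,1],[0,-0.02,0.02,0,0,0,1],[0,-0.015,0.02,0,0,0,1],[0,-0.005,0.01,0,0,0,0.8],[0,0,0.005,0,0,0,0]])

```text
clock: 8.95
eef_pos: [0.4788, 0.0825, 0.131]
tcp_rot: [[-0.995, 0.031, 0.095], [-0.095, 0.0, -0.995], [-0.031, -1.0, 0.003]]
wrist_force: [0.2, -0.1, -2.6]
finger_gap: 0.0157
```

```bash
python3 snap.py 14 wrist scene
```

```text
9.05 [0.4794 0.0825 0.1308] F [-0.4733  0.4351 -2.1001] gap 0.015719360248708493
[[-0.9949  0.0318  0.0954]
 [-0.0955  0.0004 -0.9954]
 [-0.0317 -0.9995  0.0026]]
jaw yaw -84.52392331876038 q [-0.2873  0.4741  0.0962  2.0204 -0.0654  0.6187 -1.6248]
```

View pics/wrist14.png

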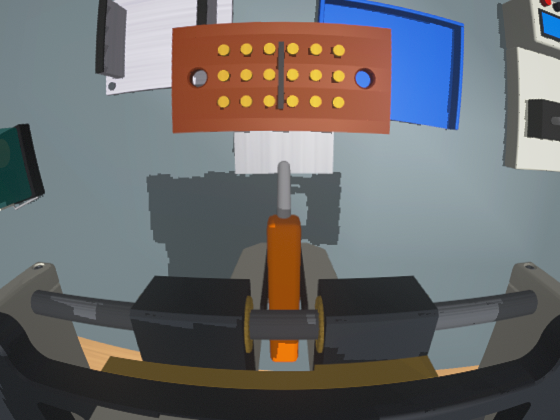

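```bash
python3 - <<'E'
import cv2,numpy as np
a=cv2.imread("pics/wrist13.png")[30:220,0:120];b=cv2.imread("pics/wrist14.png")[0:110,80:260]
a=cv2.resize(a,None,fx=3,fy=3,interpolation=cv2.INTER_CUBIC);b=cv2.resize(b,None,fx=2.4,fy=3,interpolation=cv2.INTER_CUBIC)
cv2.imwrite("pics/r13.png",a)
cv2.imwrite("pics/r14.png",cv2.resize(cv2.imread("pics/wrist14.png")[0:110,80:260],None,fx=4,fy=4,interpolation=cv2.INTER_CUBIC))
E
```

```text
(no output)
```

View pics/r13.png

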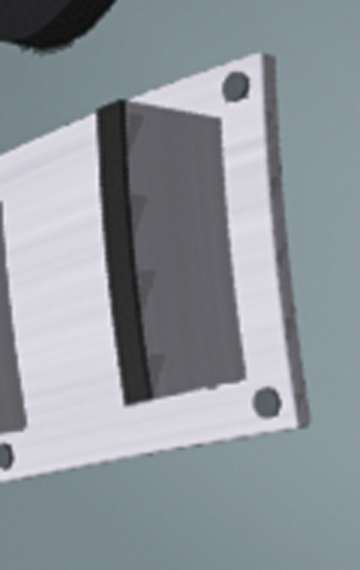

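View pics/r14.png

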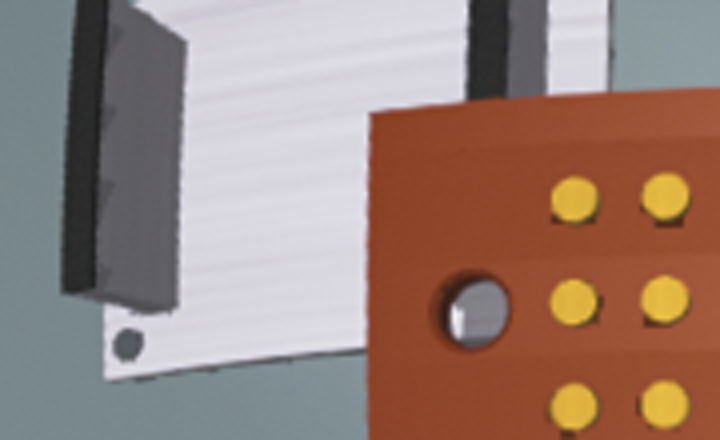

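```bash
python3 - <<'E'
from h import *
np.set_printoptions(suppress=True,precision=4)
d=pickle.load(open("wrist13.pkl","rb"));e=pickle.load(open("wrist14.pkl","rb"))
P=lambda q:[(x/3,30+y/3) for x,y in q]
c=onz(d,P([(97,113),(126,100),(125,405),(152,398)]),.05,True);print(c)
rear=(c[0]+c[1])/2;fr=(c[2]+c[3])/2;print("right rail mid",(rear+fr)/2,"L",np.linalg.norm(rear-fr),"yaw",np.degrees(np.arctan2(*(rear-fr)[1::-1])))
b=onz(d,P([(266,53),(302,428)]),.008,True);print("base right edge",b,np.linalg.norm(b[0]-b[1]),np.degrees(np.arctan2(*(b[0]-b[1])[1::-1])))
l=onz(e,[(80+62/4,292/4),(80+96/4,288/4)],.05,True);print("left rail front",l)
# holes in tool frame
for tag,px in(("13",[(198,78),(363,78)]),("14",[(199,77.5),(364,77.5)])):
    d=pickle.load(open(f"wrist{tag}.pkl","rb"));s=pickle.load(open(f"s{tag}.pkl","rb"))
    z=s["eef_pos"][2]-.0193+.01+.0025
    h=onz(d,px,z,True);R=s["tcp_rot"];t=(h-s["eef_pos"])@R
    print(tag,z,h,np.linalg.norm(h[0]-h[1]),"tool",t,t.mean(0),"center",h.mean(0))
E
```

```text
[[0.6653 0.1689 0.05  ]
 [0.6667 0.1593 0.05  ]
 [0.5972 0.1617 0.05  ]
 [0.5984 0.1527 0.05  ]]
right rail mid [0.6319 0.1606 0.05  ] L 0.06853265165725192 yaw 5.815018210815985
base right edge [[0.6826 0.1473 0.008 ]
 [0.5843 0.1371 0.008 ]] 0.09882906231566042 5.9124477447945365
left rail front [[0.5874 0.2529 0.05  ]
 [0.5878 0.244  0.05  ]]
13 0.052844059903698413 [[ 0.643   0.0447  0.0528]
 [ 0.6443 -0.0452  0.0528]] 0.08986932014729397 tool [[-0.0991  0.0094 -0.0463]
 [-0.099   0.0096  0.0435]] [-0.0991  0.0095 -0.0014] center [ 0.6437 -0.0003  0.0528]
14 0.1240221191528331 [[0.5727 0.1374 0.124 ]
 [0.5811 0.0483 0.124 ]] 0.08956144303629426 tool [[-0.0978  0.0098 -0.0458]
 [-0.0977  0.01    0.0437]] [-0.0978  0.0099 -0.001 ] center [0.5769 0.0928 0.124 ]
```

Call:
carry_out(rows=[[0,0.005,0.01,-0.005,0,0,0.2],[0,0.01,0.02,-0.005,0,0,0.3],[0,0.01,0.025,-0.005,0,0,0],[0,0.01,0.025,-0.005,0,0,0],[0,0.008,0.018,0,0,0,0],[0,0.005,0.01,0,0,0,0],[0,0.002,0.004,0,0,0,0],[0,0,0,0,0,0,0]])

```text
clock: 10.05
eef_pos: [0.5353, 0.2031, 0.1064]
tcp_rot: [[-0.994, 0.032, 0.104], [-0.104, 0.001, -0.995], [-0.032, -0.999, 0.002]]
wrist_force: [-0.1, 0.3, -2.5]
finger_gap: 0.0156
```

```bash
python3 snap.py 15 wrist scene
```

```text
10.15 [0.5351 0.2022 0.1065] F [-0.1544 -0.7511 -2.896 ] gap 0.015508351892209768
[[-0.9942  0.0322  0.1026]
 [-0.1026  0.0007 -0.9947]
 [-0.0321 -0.9995  0.0026]]
jaw yaw -84.1121084752101 q [-0.4743  0.6162  0.1059  1.8117 -0.0781  0.6877 -1.7971]
```

View pics/wrist15.png

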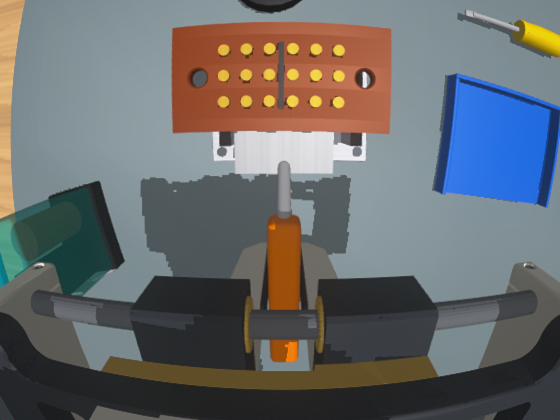

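Call:
carry_out(rows=[[0,-0.004,-0.005,-0.01,0,0.5,0.1],[0,-0.002,-0.0025,-0.012,0,0.6,0],[0,0,0,-0.005,0,0.5,0],[0,0,0,0,0,0,0]])

```text
clock: 10.65
eef_pos: [0.5281, 0.1914, 0.0775]
tcp_rot: [[-0.995, 0.001, 0.101], [-0.101, -0.001, -0.995], [-0.001, -1.0, 0.001]]
wrist_force: [0.2, 0.1, -2.1]
finger_gap: 0.0157
```

```bash
python3 snap.py 16 wrist scene; python3 - <<'E'
from h import *
np.set_printoptions(suppress=True,precision=4)
t=pickle.load(open("top0.pkl","rb"))
print("relay",onz(t,[(124,238)],.06))
d=pickle.load(open("wrist16.pkl","rb"));s=pickle.load(open("s16.pkl","rb"))
R=s["tcp_rot"];c=s["eef_pos"]+R@np.array([-.0985,.0097,-.0012]);print(c)
im=cv2.imread("pics/scene16.png")[220:320,280:420];cv2.imwrite("pics/s16c.png",cv2.resize(im,None,fx=5,fy=5,interpolation=cv2.INTER_CUBIC))
E
```

```text
10.75 [0.5282 0.1917 0.078 ] F [-0.3725  0.2684 -2.052 ] gap 0.015612804692882886
[[-0.9949  0.0018  0.1012]
 [-0.1012 -0.0006 -0.9949]
 [-0.0017 -1.      0.0008]]
jaw yaw -84.19271497400048 q [-0.4456  0.656   0.0904  1.8361 -0.0889  0.6519 -1.7727]
relay [[0.5035 0.4077 0.06  ]]
[0.6261 0.2029 0.0685]
```

View pics/wrist16.png

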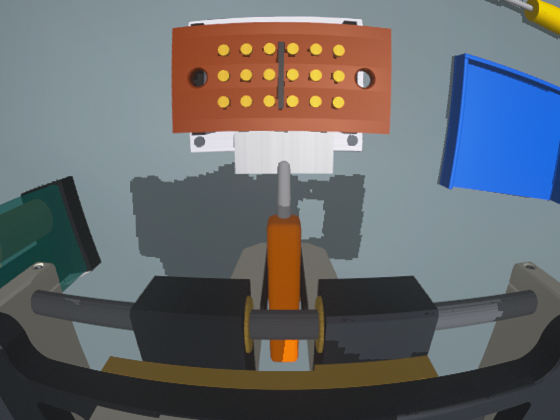

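View pics/s16c.png

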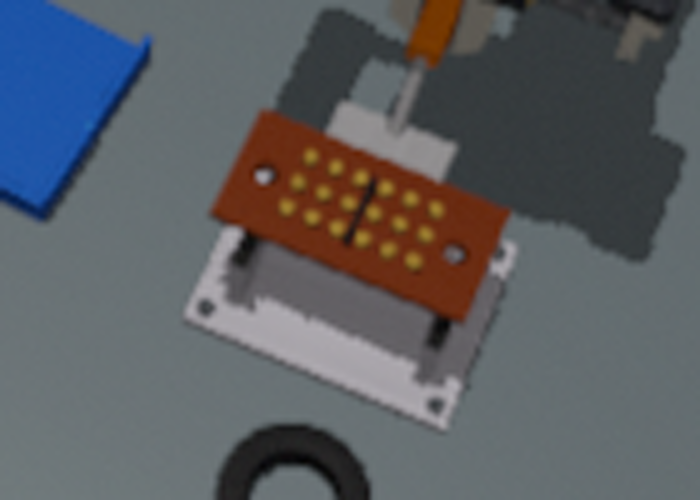

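Call:
carry_out(rows=[[0,0.001,0.004,-0.003,0,0,0],[0,0,0,-0.004,0,0,0.2],[0,0,0,-0.002,0,0,0],[0,0,0,-0.003,0,0,0],[0,0,0,-0.004,0,0,0],[0,0,0,-0.005,0,0,0],[0,0,0,-0.002,0,0,0]])

```text
clock: 11.62
eef_pos: [0.5309, 0.1972, 0.0549]
tcp_rot: [[-0.994, 0.006, 0.106], [-0.106, 0.001, -0.994], [-0.006, -1.0, -0.001]]
wrist_force: [-0.5, -0.1, -1.6]
finger_gap: 0.0153
```

```bash
python3 snap.py 17 wrist scene; python3 - <<'E'
import cv2
im=cv2.imread("pics/scene17.png")[220:320,280:420];cv2.imwrite("pics/s17c.png",cv2.resize(im,None,fx=5,fy=5,interpolation=cv2.INTER_CUBIC))
E
```

```text
11.725 [0.5309 0.1972 0.0549] F [ 0.8275 -0.5206 -1.2655] gap 0.01589675279485455
[[-0.9944  0.0062  0.1059]
 [-0.1059  0.0013 -0.9944]
 [-0.0063 -1.     -0.0006]]
jaw yaw -83.91944261186069 q [-0.4483  0.6942  0.084   1.8427 -0.0929  0.6021 -1.7721]
```

View pics/wrist17.png

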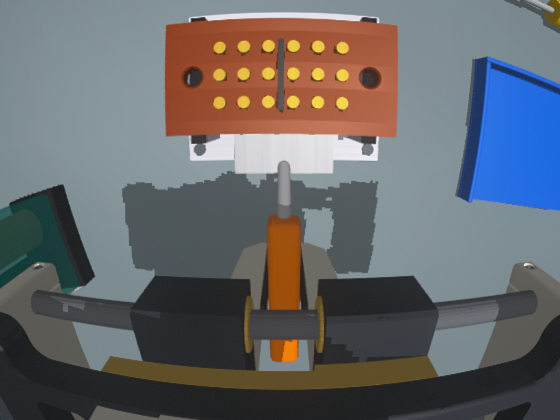

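View pics/s17c.png

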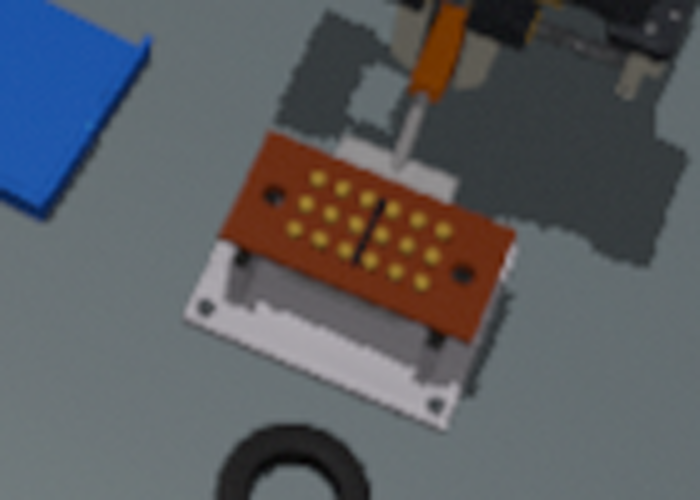

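Call:
carry_out(rows=[[0,-0.008,-0.0008,0,0,0,0],[0,-0.015,-0.0016,0,0,0,0],[0,-0.02,-0.0021,0,0,0,0],[0,-0.025,-0.0026,0,0,0,0],[0,-0.02,-0.0021,0,0,0,0],[0,-0.01,-0.001,0.01,0,0,0],[0,0,-0.01,0.035,0,0,-1],[0,0.005,-0.04,0.04,0,0,-1],[0,0.005,-0.055,0.03,0,0,-1],[0,0.005,-0.06,0,0,0,-1],[0,0.005,-0.06,0,0,0,-1],[0,0.005,-0.06,0,0,0,-1],[0,0.005,-0.06,0,0,0,-1]])

```text
clock: 13.35
eef_pos: [0.462, -0.1627, 0.1826]
tcp_rot: [[-1.0, 0.027, -0.004], [0.004, 0.003, -1.0], [-0.027, -1.0, -0.003]]
wrist_force: [1.1, 0.0, -0.4]
finger_gap: 0.0156
```

```bash
python3 snap.py 18 scene; python3 - <<'E'
import cv2
im=cv2.imread("pics/scene18.png")[90:340,100:420];cv2.imwrite("pics/s18c.png",cv2.resize(im,None,fx=2.4,fy=2.4,interpolation=cv2.INTER_CUBIC))
E
```

```text
13.4 [ 0.4616 -0.1749  0.1834] F [ 1.0805 -7.055   0.1703] gap 0.015725981647487716
[[-0.9994  0.0295 -0.0201]
 [ 0.0199 -0.0078 -0.9998]
 [-0.0296 -0.9995  0.0072]]
jaw yaw -91.15066584477312 q [ 0.1853  0.4089  0.1869  1.9416 -0.1106  0.7701 -1.1564]
```

View pics/s18c.png

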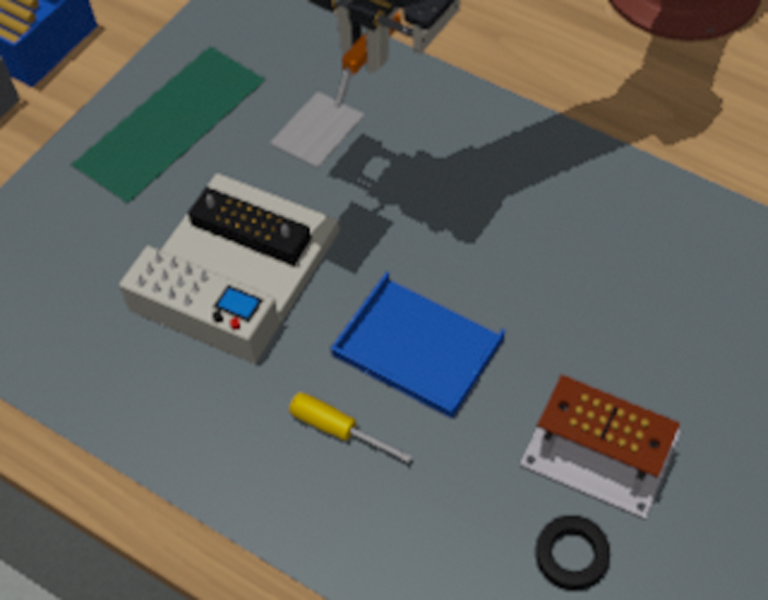

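Call:
carry_out(rows=[[0,0.003,-0.05,0,0,0.4,-1],[0,0.003,-0.055,0,0,0.4,-1],[0,0.003,-0.055,0,0,0.4,-1],[0,0.003,-0.035,-0.02,0,0.4,-1],[0,0,-0.01,-0.03,0,0,0],[0,0,0,-0.03,0,0,0],[0,0,0,-0.01,0,0,0],[0,0,0,0,0,0,0]])

```text
clock: 14.4
eef_pos: [0.4743, -0.3891, 0.0985]
tcp_rot: [[-0.995, 0.011, -0.097], [0.097, -0.018, -0.995], [-0.012, -1.0, 0.017]]
wrist_force: [-0.3, -0.9, -0.7]
finger_gap: 0.0156
```

```bash
python3 snap.py 19 wrist
```

```text
14.45 [ 0.4746 -0.3892  0.099 ] F [ 0.1073  0.0209 -0.4579] gap 0.01568198964952345
[[-0.9952  0.0115 -0.0969]
 [ 0.0967 -0.0188 -0.9951]
 [-0.0132 -0.9998  0.0176]]
jaw yaw -95.5614024541873 q [ 0.5313  0.6876  0.1909  1.6895 -0.1649  0.7594 -0.8706]
```

View pics/wrist19.png

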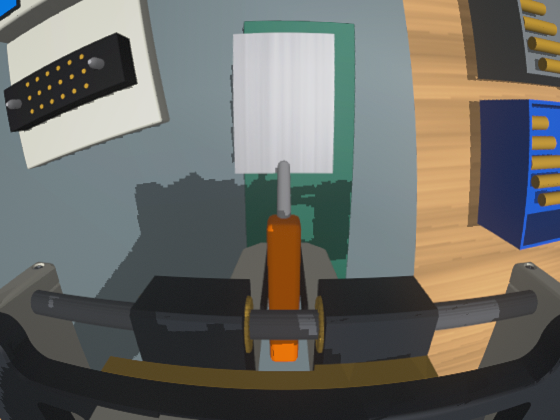

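Call:
carry_out(rows=[[0,-0.001,-0.005,-0.03,0.5,0.4,0.2],[0,0,-0.0025,-0.028,0.4,0.3,0],[0,0,0,-0.005,0,0,0],[0,0,0,0,0,0,0]])

```text
clock: 14.95
eef_pos: [0.4787, -0.3985, 0.042]
tcp_rot: [[-0.996, 0.01, -0.09], [0.09, -0.011, -0.996], [-0.011, -1.0, 0.01]]
wrist_force: [-0.3, 0.2, -0.8]
finger_gap: 0.0157
```

```bash
python3 snap.py 20
```

```text
14.95 [ 0.4787 -0.3985  0.042 ] F [-0.2621  0.2169 -0.7845] gap 0.015712018819472155
[[-0.9958  0.0103 -0.0905]
 [ 0.0904 -0.0105 -0.9959]
 [-0.0112 -0.9999  0.0096]]
jaw yaw -95.19080483282241 q [ 0.56    0.7779  0.1647  1.6931 -0.1833  0.6709 -0.841 ]
```

Call:
carry_out(rows=[[0,-0.004,0.001,-0.008,0.4,0.6,0],[0,0,0,-0.006,0,0,0],[0,0,0,-0.002,0,0,0]])

```text
clock: 15.32
eef_pos: [0.4761, -0.3982, 0.0281]
tcp_rot: [[-0.996, 0.003, -0.09], [0.09, -0.006, -0.996], [-0.004, -1.0, 0.006]]
wrist_force: [0.7, -0.9, -1.3]
finger_gap: 0.0153
```

```bash
python3 snap.py 21
```

```text
15.325 [ 0.4761 -0.3982  0.0281] F [ 0.6803 -0.9172 -1.2746] gap 0.015252196308721103
[[-0.996   0.0033 -0.0897]
 [ 0.0896 -0.0062 -0.996 ]
 [-0.0038 -1.      0.0059]]
jaw yaw -95.14463501341875 q [ 0.5641  0.7981  0.1608  1.6986 -0.1851  0.6531 -0.8369]
```

Call:
carry_out(rows=[[0,0,0,-0.004,0.2,0.2,0],[0,0,0,-0.0015,0,0,0],[0,0,0,0,0,0,0]])

```text
clock: 15.7
eef_pos: [0.4761, -0.3982, 0.0222]
tcp_rot: [[-0.996, -0.0, -0.09], [0.09, -0.003, -0.996], [0.0, -1.0, 0.003]]
wrist_force: [0.5, 0.3, -1.5]
finger_gap: 0.0155
```

```bash
python3 snap.py 22 wrist
```

```text
15.75 [ 0.4761 -0.3982  0.0222] F [-0.1719  0.9257 -0.8534] gap 0.015835028322893293
[[-0.996  -0.0004 -0.0896]
 [ 0.0896 -0.0026 -0.996 ]
 [ 0.0002 -1.      0.0026]]
jaw yaw -95.13953214349587 q [ 0.5658  0.8085  0.1589  1.6959 -0.1863  0.6507 -0.8358]
```

View pics/wrist22.png

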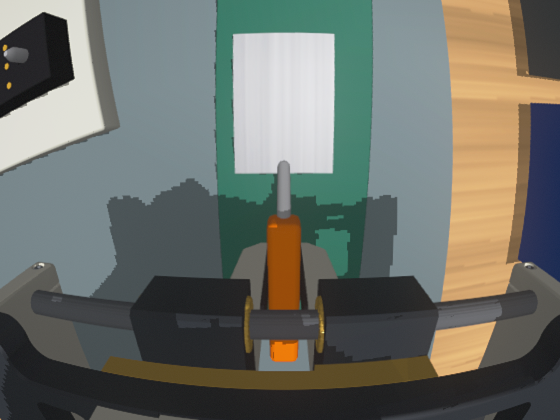

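Call:
carry_out(rows=[[0,0,0,-0.0015,0,0,0],[0,0,0,-0.001,0,0,0],[0,0,0,0,0,0,0]])

```text
clock: 16.12
eef_pos: [0.4763, -0.3985, 0.0217]
tcp_rot: [[-0.996, 0.001, -0.09], [0.09, -0.003, -0.996], [-0.001, -1.0, 0.003]]
wrist_force: [0.1, -0.4, -1.0]
finger_gap: 0.0158
```

Call:
carry_out(rows=[[40,0,0,0,0,0,0],[40,0,0,0,0,0,0],[40,0,0,0,0,0,0],[40,0,0,0.03,0,0,0],[40,0,0,0.05,0,0,0],[40,0,0,0.03,0,0,0]])

```text
clock: 16.88
eef_pos: [0.4747, -0.3972, 0.1308]
tcp_rot: [[-0.996, -0.005, -0.09], [0.09, 0.001, -0.996], [0.005, -1.0, -0.0]]
wrist_force: [0.3, 0.1, -0.5]
finger_gap: 0.0372
```

```bash
python3 snap.py 23 wrist
```

```text
16.925 [ 0.4764 -0.3986  0.1345] F [ 1.2327 -1.2809  1.2914] gap 0.037074827520786904
[[-0.9959  0.0006 -0.09  ]
 [ 0.09   -0.0031 -0.9959]
 [-0.0008 -1.      0.003 ]]
jaw yaw -95.16508332959955 q [ 0.5428  0.6611  0.1971  1.6187 -0.1548  0.8747 -0.8623]
```

View pics/wrist23.png

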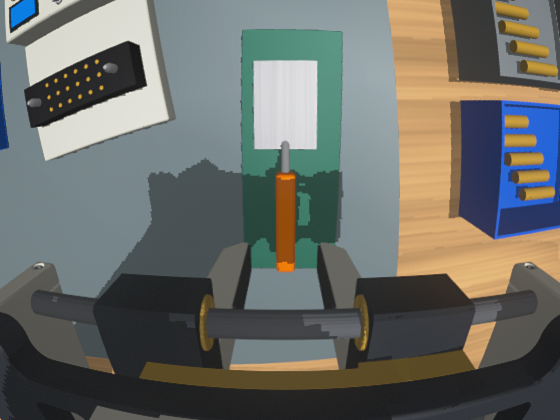

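Call:
carry_out(rows=[[90,0.005,0.03,0.02,0,0,6],[90,0.012,0.055,0,0,0,9.5],[90,0.014,0.058,0,0,0,9.5],[90,0.014,0.058,0,0,0,9.5],[90,0.014,0.058,0,0,0,9.5],[90,0.014,0.058,0,0,0,9.5],[90,0.014,0.058,0,0,0,9.5],[90,0.014,0.058,0,0,0,9.5],[90,0.014,0.055,0,0,0,9.5],[90,0.014,0.04,0,0,0,9.5],[90,0.005,0.03,0,0,0,7],[90,0,0,0,0,0,0]])

```text
clock: 18.42
eef_pos: [0.6091, 0.1758, 0.1516]
tcp_rot: [[0.11, 0.009, 0.994], [-0.994, 0.008, 0.11], [-0.007, -1.0, 0.01]]
wrist_force: [0.2, -0.6, 0.3]
finger_gap: 0.0838
```

```bash
python3 snap.py 24 wrist
```

```text
18.475 [0.6093 0.1731 0.1514] F [-0.1921  0.0557  0.4015] gap 0.08343147469269742
[[ 0.1066  0.0089  0.9943]
 [-0.9943  0.0058  0.1065]
 [-0.0048 -0.9999  0.0094]]
jaw yaw 6.116613973023636 q [-0.1477  0.6629 -0.2764  1.5617  0.2073  0.9355 -0.3833]
```

View pics/wrist24.png

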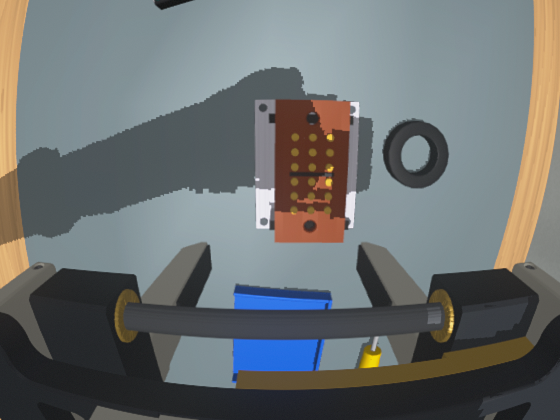

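```bash
python3 - <<'E'
from h import *
np.set_printoptions(suppress=True,precision=4)
d=pickle.load(open("wrist24.pkl","rb"));s=pickle.load(open("s24.pkl","rb"))
hsv=cv2.cvtColor(d["pixels"],cv2.COLOR_RGB2HSV)
m=cv2.inRange(hsv,(3,120,40),(16,255,220));m[:, :250]=0;m[:,370:]=0;m[260:]=0
m=cv2.morphologyEx(m,cv2.MORPH_CLOSE,np.ones((9,9)))
cs,_=cv2.findContours(m,cv2.RETR_EXTERNAL,cv2.CHAIN_APPROX_NONE);c=max(cs,key=cv2.contourArea)
w=onz(d,c.reshape(-1,2),.058,True)[:,:2].astype(np.float32)
b=cv2.minAreaRect(w*1000);print(b,cv2.boxPoints(b))
h=onz(d,[(313,117),(310,226)],.058,True);print(h,h.mean(0),np.linalg.norm(h[0]-h[1]),"yaw",np.degrees(np.arctan2(-(h[0]-h[1])[0],(h[0]-h[1])[1])))
E
```

```text
((627.595947265625, 209.2703094482422), (59.477752685546875, 118.97184753417969), 5.955965042114258) [[591.8451 265.3493]
 [604.1901 147.0197]
 [663.3468 153.1913]
 [651.0018 271.5209]]
[[0.6233 0.2546 0.058 ]
 [0.6325 0.164  0.058 ]] [0.6279 0.2093 0.058 ] 0.09107625969732837 yaw 5.7960473964965376
```

Call:
carry_out(rows=[[90,0.01,0.018,-0.01,-0.3,0.5,0],[90,0.0085,0.018,-0.025,0,0,0],[90,0,0,-0.03,0,0,0],[90,0,0,0,0,0,0],[90,0,0,0,0,0,0]])

```text
clock: 19.1
eef_pos: [0.6304, 0.1961, 0.0853]
tcp_rot: [[0.086, 0.002, 0.996], [-0.996, -0.01, 0.086], [0.01, -1.0, 0.001]]
wrist_force: [0.5, -0.5, 0.6]
finger_gap: 0.0832
```

```bash
python3 snap.py 25 wrist
```

```text
19.15 [0.6302 0.1957 0.0852] F [ 0.5216  0.5032 -0.262 ] gap 0.08343679483314591
[[ 0.0855  0.0012  0.9963]
 [-0.9963 -0.0107  0.0855]
 [ 0.0108 -0.9999  0.0003]]
jaw yaw 4.905751477448033 q [-0.2042  0.7793 -0.2411  1.5253  0.2354  0.8684 -0.446 ]
```

View pics/wrist25.png

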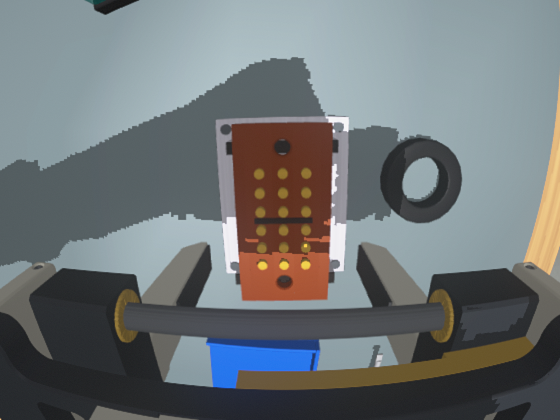

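Call:
carry_out(rows=[[90,-0.0024,0.0136,0,0.6,0,1],[90,0,0,0,0,0,0]])

```text
clock: 19.4
eef_pos: [0.6288, 0.2102, 0.0875]
tcp_rot: [[0.103, 0.005, 0.995], [-0.995, 0.002, 0.103], [-0.002, -1.0, 0.005]]
wrist_force: [0.2, -0.5, 0.1]
finger_gap: 0.0835
```

```bash
python3 snap.py 26 wrist; python3 - <<'E'
from h import *
np.set_printoptions(suppress=True,precision=4)
d=pickle.load(open("wrist26.pkl","rb"))
hsv=cv2.cvtColor(d["pixels"],cv2.COLOR_RGB2HSV)
m=cv2.inRange(hsv,(3,120,40),(16,255,240));m[:, :200]=0;m[:,360:]=0;m[305:]=0
m=cv2.morphologyEx(m,cv2.MORPH_CLOSE,np.ones((11,11)))
cs,_=cv2.findContours(m,cv2.RETR_EXTERNAL,cv2.CHAIN_APPROX_NONE);c=max(cs,key=cv2.contourArea)
w=onz(d,c.reshape(-1,2),.058,True)[:,:2].astype(np.float32)
b=cv2.minAreaRect(w*1000);print(b)
E
```

```text
19.45 [0.6292 0.2091 0.0875] F [-0.9074 -0.02   -0.5889] gap 0.08373017412076236
[[ 0.1019  0.0051  0.9948]
 [-0.9948  0.0008  0.1019]
 [-0.0003 -1.      0.0052]]
jaw yaw 5.846561503872306 q [-0.2138  0.7786 -0.2514  1.5208  0.2329  0.8666 -0.4441]
((627.072998046875, 213.78567504882812), (60.129547119140625, 110.47014617919922), 5.7815117835998535)
```

View pics/wrist26.png

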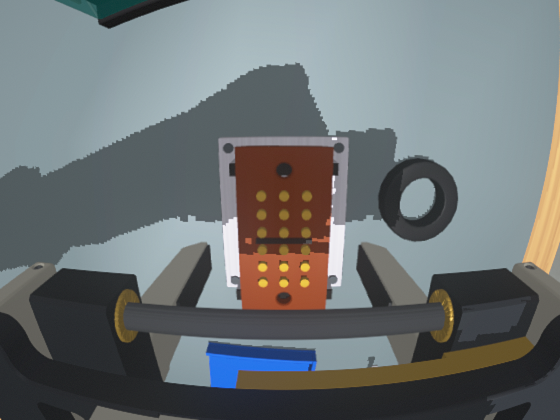

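Call:
carry_out(rows=[[90,-0.0015,0,-0.02,0,0.3,0],[90,0,0,-0.02,0,0,0],[90,0,0,-0.003,0,0,0],[90,0,0,0,0,0,0]])

```text
clock: 19.95
eef_pos: [0.6269, 0.2083, 0.0412]
tcp_rot: [[0.101, -0.002, 0.995], [-0.995, -0.0, 0.101], [0.0, -1.0, -0.002]]
wrist_force: [0.2, -0.3, 1.0]
finger_gap: 0.0838
```

```bash
python3 snap.py 27
```

```text
19.95 [0.6269 0.2083 0.0412] F [ 0.1836 -0.2956  1.0056] gap 0.08375915447665493
[[ 0.1015 -0.0018  0.9948]
 [-0.9948 -0.0005  0.1015]
 [ 0.0003 -1.     -0.0018]]
jaw yaw 5.823821023166157 q [-0.2208  0.8357 -0.2373  1.5504  0.2485  0.7871 -0.4575]
```

Call:
carry_out(rows=[[90,0.0005,0.001,-0.004,0,0,0],[90,0,0,0,0,0,0],[40,0,0,0,0,0,0],[40,0,0,0,0,0,0],[40,0,0,0,0,0,0],[40,0,0,0,0,0,0]], newtons=30)

```text
clock: 20.7
eef_pos: [0.6286, 0.2098, 0.0385]
tcp_rot: [[0.101, 0.001, 0.995], [-0.995, 0.001, 0.101], [-0.001, -1.0, 0.001]]
wrist_force: [0.8, -0.2, 0.0]
finger_gap: 0.0591
```

```bash
python3 snap.py 28 wrist
```

```text
20.75 [0.6286 0.2098 0.0384] F [-0.2746 -0.3334 -0.0485] gap 0.05916917922858068
[[ 0.1013  0.0012  0.9949]
 [-0.9949  0.0007  0.1013]
 [-0.0006 -1.      0.0012]]
jaw yaw 5.812870437863785 q [-0.2229  0.8405 -0.2361  1.5485  0.2498  0.781  -0.4596]
```

View pics/wrist28.png

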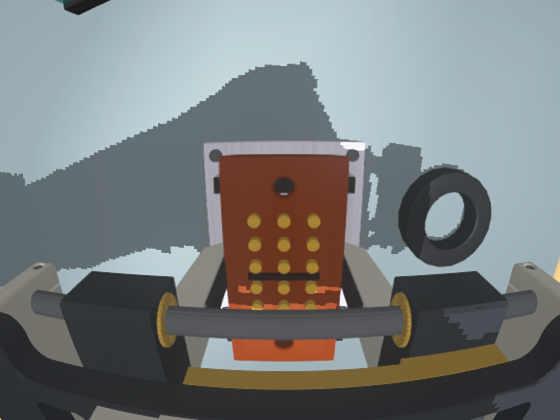

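```bash
python3 - <<'E'
from h import *
np.set_printoptions(suppress=True,precision=4)
d=pickle.load(open("wrist28.pkl","rb"));s=pickle.load(open("s28.pkl","rb"));R=s["tcp_rot"]
h=onz(d,[(283.5,185.5),(284,342)],.058,True);print(h,(h-s["eef_pos"])@R)
e=pickle.load(open("wrist28.pkl","rb"))
# pins from earlier views
from itertools import product
for tag in ("1","23","19"):
    d=pickle.load(open(f"wrist{tag}.pkl","rb"))
    im=d["pixels"][20:170,0:180];cv2.imwrite(f"pics/p{tag}.png",cv2.resize(im,None,fx=4,fy=4,interpolation=cv2.INTER_CUBIC)[:,:,::-1])
E
```

```text
[[0.6224 0.2547 0.058 ]
 [0.632  0.1642 0.058 ]] [[-0.0454 -0.0195 -0.0015]
 [ 0.0456 -0.0196 -0.0012]]
```

View pics/p23.png

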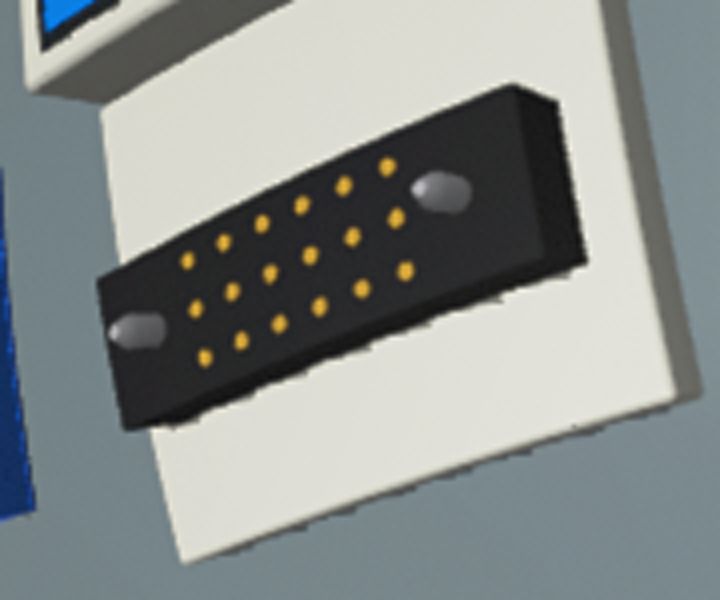

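View pics/p19.png

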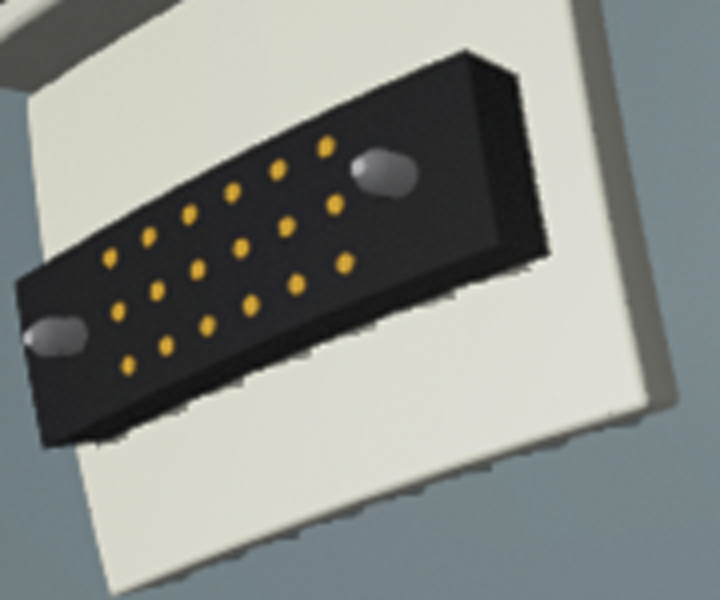

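```bash
python3 - <<'E'
from h import *
np.set_printoptions(suppress=True,precision=4)
for tag,px in(("23",[(117,331),(421,189)]),("19",[(29,337),(361,167)])):
    d=pickle.load(open(f"wrist{tag}.pkl","rb"))
    h=onz(d,[(x/4,20+y/4) for x,y in px],.061,True);print(h,h.mean(0),np.linalg.norm(h[0]-h[1]),np.degrees(np.arctan2(-(h[0]-h[1])[0],(h[0]-h[1])[1])))
E
```

```text
[[ 0.5994 -0.1801  0.061 ]
 [ 0.6089 -0.2686  0.061 ]] [ 0.6042 -0.2244  0.061 ] 0.08903660536763455 6.172598995485163
[[ 0.5995 -0.1792  0.061 ]
 [ 0.6091 -0.2688  0.061 ]] [ 0.6043 -0.224   0.061 ] 0.09014065908425273 6.142027975383259
```

Call:
carry_out(rows=[[40,0,0,0.005,0,0,0],[40,0,0,0.02,0,0,0],[40,0,0,0.03,0,0,0],[40,0,-0.01,0.025,0,0,0],[40,0,-0.025,0.005,0,0,0],[40,-0.002,-0.04,0,0,0,0],[40,-0.002,-0.04,0,0,0,0]], newtons=40)

```text
clock: 21.62
eef_pos: [0.6245, 0.0987, 0.1343]
tcp_rot: [[0.111, 0.008, 0.994], [-0.994, 0.006, 0.111], [-0.005, -1.0, 0.009]]
wrist_force: [0.9, -0.5, -0.8]
finger_gap: 0.0588
```

```bash
python3 snap.py 29 wrist
```

```text
21.675 [0.6249 0.0892 0.1341] F [-0.5632 -5.8733 -2.7458] gap 0.059055000526717145
[[ 0.1014  0.0071  0.9948]
 [-0.9948 -0.0018  0.1014]
 [ 0.0025 -1.      0.0069]]
jaw yaw 5.822042114689892 q [-0.0172  0.6807 -0.2736  1.5825  0.2227  0.9025 -0.2686]
```

View pics/wrist29.png

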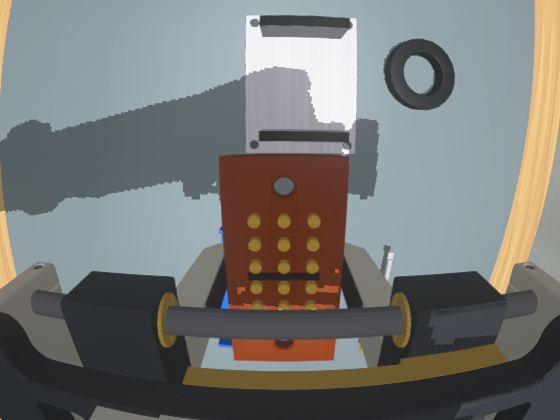

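Call:
carry_out(rows=[[40,-0.002,-0.04,0,0,0,0],[40,-0.002,-0.045,0,0,0,0],[40,-0.002,-0.05,0,0,0,0],[40,-0.002,-0.05,0,0,0,0],[40,-0.002,-0.05,0,0,0,0],[40,-0.002,-0.05,0,0,0,0.1],[40,-0.002,-0.05,0,0,0,0.1],[40,-0.002,-0.045,0,0,0,0.1],[40,-0.002,-0.03,0,0,0,0.1],[40,-0.002,-0.015,0,0,0,0],[40,0,-0.005,0,0,0,0],[40,0,0,0,0,0,0]])

```text
clock: 23.18
eef_pos: [0.6065, -0.3508, 0.1499]
tcp_rot: [[0.11, 0.024, 0.994], [-0.994, -0.002, 0.11], [0.005, -1.0, 0.024]]
wrist_force: [-0.1, 0.6, -0.4]
finger_gap: 0.0588
```

```bash
python3 snap.py 30 wrist
```

```text
23.225 [ 0.6068 -0.3502  0.15  ] F [-0.4947  0.5051 -1.3084] gap 0.058918160373150244
[[ 0.1105  0.0243  0.9936]
 [-0.9939 -0.0016  0.1105]
 [ 0.0043 -0.9997  0.0239]]
jaw yaw 6.347878266809579 q [ 0.6579  0.7642 -0.3102  1.3561  0.2379  1.0351  0.4229]
```

View pics/wrist30.png

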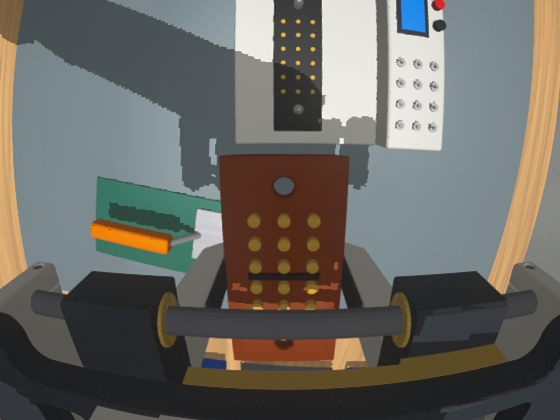

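Call:
carry_out(rows=[[40,-0.002,-0.012,-0.015,0,0.8,-0.1],[40,0,0,-0.005,0,0.6,0],[40,0,0,0,0,0,0]])

```text
clock: 23.6
eef_pos: [0.6056, -0.3591, 0.1281]
tcp_rot: [[0.113, -0.003, 0.994], [-0.994, 0.001, 0.113], [-0.001, -1.0, -0.003]]
wrist_force: [0.5, -0.6, -0.8]
finger_gap: 0.0591
```

```bash
python3 snap.py 31 wrist;python3 - <<'E'
from h import *
d=pickle.load(open("wrist31.pkl","rb"))
im=d["pixels"][0:150,230:350];cv2.imwrite("pics/p31.png",cv2.resize(im,None,fx=4,fy=4,interpolation=cv2.INTER_CUBIC)[:,:,::-1])
E
```

```text
23.65 [ 0.6053 -0.3596  0.1281] F [ 0.5089 -0.1112 -1.175 ] gap 0.05915727881341855
[[ 0.113  -0.0029  0.9936]
 [-0.9936  0.0003  0.113 ]
 [-0.0006 -1.     -0.0029]]
jaw yaw 6.488791127426909 q [ 0.657   0.8023 -0.2994  1.3388  0.2496  1.04    0.43  ]
```

View pics/p31.png

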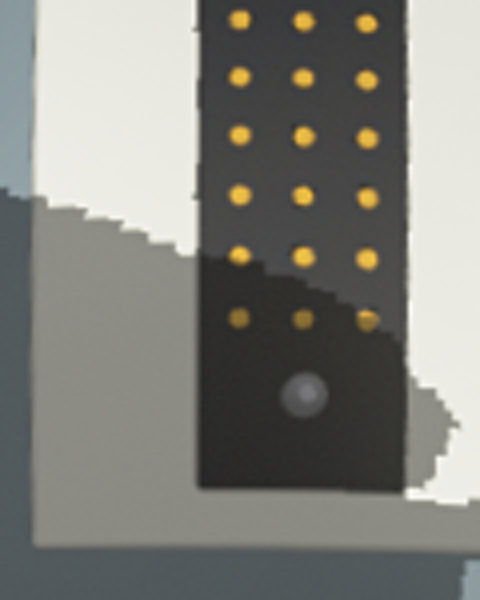

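```bash
python3 - <<'E'
from h import *
np.set_printoptions(suppress=True,precision=4)
d=pickle.load(open("wrist31.pkl","rb"));s=pickle.load(open("s31.pkl","rb"));R=s["tcp_rot"]
p=onz(d,[(230+306/4,392/4)],.061,True)[0];print("near pin",p)
a=onz(d,[(230+304/4,20/4),(230+303/4,318/4)],.046,True);q=a[0]-a[1];print("contact mid col",a,np.degrees(np.arctan2(-q[0],q[1])))
a=onz(d,[(230+197/4,485/4),(230+405/4,491/4),(230+198/4,20/4),(230+409/4,20/4)],.046,True);print("bed corners",a)
h=onz(d,[(284,186),(284,342)],s["eef_pos"][2]+.0196,True);print("holes",h,(h-s["eef_pos"])@R)
b=(h.mean(0)-s["eef_pos"]);print(b)
d=pickle.load(open("wrist30.pkl","rb"))
im=d["pixels"][0:130,250:340];cv2.imwrite("pics/p30.png",cv2.resize(im,None,fx=4,fy=4,interpolation=cv2.INTER_CUBIC)[:,:,::-1])
E
```

```text
near pin [ 0.6098 -0.2681  0.061 ]
contact mid col [[ 0.602  -0.1933  0.046 ]
 [ 0.6085 -0.2532  0.046 ]] 6.159004777861397
bed corners [[ 0.5924 -0.2874  0.046 ]
 [ 0.6317 -0.2836  0.046 ]
 [ 0.5821 -0.1958  0.046 ]
 [ 0.6219 -0.1901  0.046 ]]
holes [[ 0.5993 -0.3144  0.1477]
 [ 0.6096 -0.4045  0.1477]] [[-0.0456 -0.0196 -0.0009]
 [ 0.0451 -0.0196 -0.0008]]
[-0.0008  0.0002  0.0196]
```

View pics/p30.png

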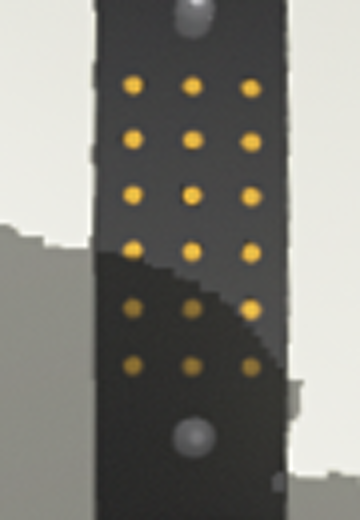

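Call:
carry_out(rows=[[40,0,0.02,-0.005,0,-0.2,-0.2],[40,0,0.035,-0.01,0,0,-0.1],[40,0,0.035,-0.01,0,0,0],[40,0.0005,0.025,-0.01,0,0,0],[40,0,0.012,-0.01,0,0,0],[40,0,0.006,-0.005,0,0,0],[40,0,0,0,0,0,0],[40,0,0,0,0,0,0]])

```text
clock: 24.65
eef_pos: [0.6068, -0.2267, 0.0785]
tcp_rot: [[0.103, 0.006, 0.995], [-0.995, -0.004, 0.103], [0.005, -1.0, 0.005]]
wrist_force: [-0.3, 0.5, -0.6]
finger_gap: 0.0589
```

```bash
python3 snap.py 32
```

```text
24.65 [ 0.6068 -0.2267  0.0785] F [-0.3231  0.4727 -0.593 ] gap 0.05891570419265225
[[ 0.1033  0.0056  0.9946]
 [-0.9946 -0.0044  0.1033]
 [ 0.0049 -1.      0.0051]]
jaw yaw 5.932159670754906 q [ 0.4793  0.771  -0.2736  1.5769  0.2633  0.8234  0.2042]
```

Call:
carry_out(rows=[[40,-0.0008,0.0032,-0.01,0.2,0.3,0.2],[40,0,0,-0.006,0,0,0],[40,0,0,0,0,0,0]])

```text
clock: 25.02
eef_pos: [0.6058, -0.2258, 0.0615]
tcp_rot: [[0.104, 0.0, 0.995], [-0.995, -0.002, 0.104], [0.002, -1.0, 0.0]]
wrist_force: [0.5, -0.4, -0.3]
finger_gap: 0.0592
```

```bash
python3 snap.py 33 wrist scene; python3 - <<'E'
import cv2
im=cv2.imread("pics/scene33.png")[150:260,130:270];cv2.imwrite("pics/s33c.png",cv2.resize(im,None,fx=5,fy=5,interpolation=cv2.INTER_CUBIC))
im=cv2.imread("pics/wrist33.png")[130:370,200:370];cv2.imwrite("pics/w33c.png",cv2.resize(im,None,fx=2.5,fy=2.5,interpolation=cv2.INTER_CUBIC))
E
```

```text
25.125 [ 0.6061 -0.2257  0.0621] F [-0.2912  0.3892 -1.5192] gap 0.05875686630238933
[[ 0.104   0.0014  0.9946]
 [-0.9946 -0.0021  0.104 ]
 [ 0.0023 -1.      0.0011]]
jaw yaw 5.967943560461202 q [ 0.4755  0.7924 -0.2685  1.5861  0.2694  0.7977  0.1987]
```

View pics/s33c.png

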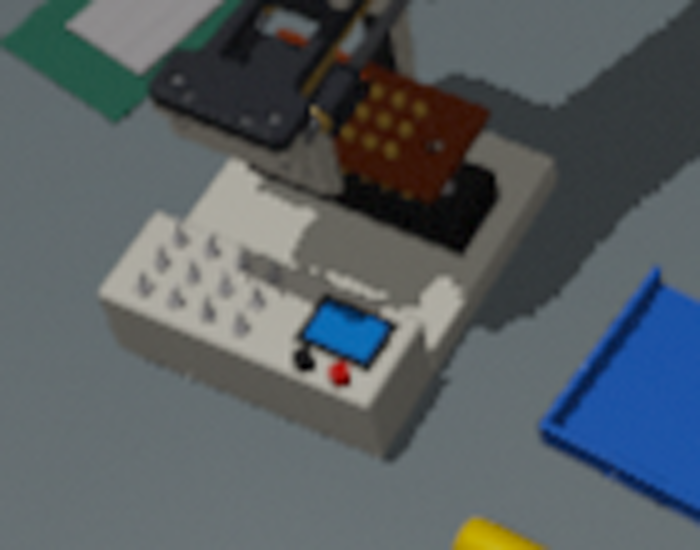

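View pics/w33c.png

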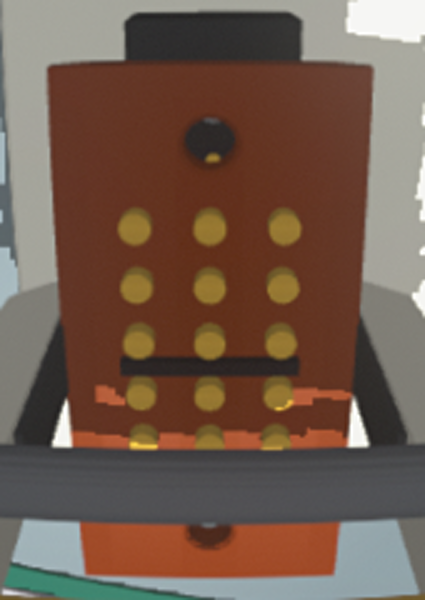

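Call:
carry_out(rows=[[40,0,0.0022,-0.001,0.1,0,0.15],[40,0,0,0,0,0,0]])

```text
clock: 25.38
eef_pos: [0.6065, -0.2232, 0.0614]
tcp_rot: [[0.107, 0.002, 0.994], [-0.994, -0.0, 0.107], [0.001, -1.0, 0.002]]
wrist_force: [0.1, 0.4, -1.0]
finger_gap: 0.0587
```

```bash
python3 snap.py 34 wrist; python3 - <<'E'
from h import *
np.set_printoptions(suppress=True,precision=4)
d=pickle.load(open("wrist34.pkl","rb"));s=pickle.load(open("s34.pkl","rb"));R=s["tcp_rot"]
im=d["pixels"][150:350,240:330];cv2.imwrite("pics/w34c.png",cv2.resize(im,None,fx=4,fy=3,interpolation=cv2.INTER_CUBIC)[:,:,::-1])
u=np.array([-np.sin(np.radians(6.15)),np.cos(np.radians(6.15)),0])
c=np.array([.605,-.2234,.061])
print("pins pred",proj(d,[c+.045*u,c-.045*u],True))
bc=s["eef_pos"]+np.array([-.0009,.0001,0]);v=-R[:,0]
for dz,n in((.0196,"top"),(.0116,"bot")):
    print("hole",n,proj(d,[bc+[0,0,dz]+.045*v,bc+[0,0,dz]-.045*v],True))
E
```

```text
25.425 [ 0.6066 -0.2234  0.0615] F [ 0.0087 -0.0353 -0.6878] gap 0.05887322032289662
[[ 0.1067  0.0024  0.9943]
 [-0.9943 -0.0006  0.1067]
 [ 0.0008 -1.      0.0024]]
jaw yaw 6.126746531676921 q [ 0.4739  0.7926 -0.2701  1.5881  0.2692  0.7951  0.1985]
pins pred [[283.5802 178.0139]
 [283.543  321.0891]]
hole top [[285.1439 186.4885]
 [284.7394 341.4303]]
hole bot [[285.0362 182.853 ]
 [284.6734 332.956 ]]
```

View pics/w34c.png

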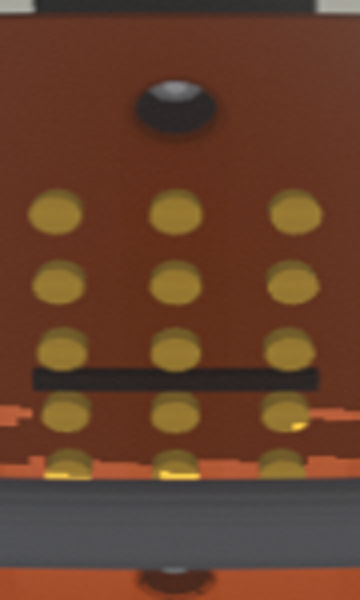

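Call:
carry_out(rows=[[40,-0.0003,0,-0.006,0,0.1,0],[40,0,0,-0.004,0,0,0],[40,0,0,-0.003,0,0,0],[40,0,0,-0.001,0,0,0]])

```text
clock: 25.92
eef_pos: [0.6062, -0.2235, 0.0465]
tcp_rot: [[0.107, 0.0, 0.994], [-0.994, -0.001, 0.107], [0.001, -1.0, 0.0]]
wrist_force: [-0.4, -0.3, -1.3]
finger_gap: 0.0592
```

```bash
python3 snap.py 35 wrist; python3 - <<'E'
from h import *
d=pickle.load(open("wrist35.pkl","rb"))
im=d["pixels"][150:350,240:330];cv2.imwrite("pics/w35c.png",cv2.resize(im,None,fx=4,fy=3,interpolation=cv2.INTER_CUBIC)[:,:,::-1])
E
```

```text
25.975 [ 0.6062 -0.2234  0.0464] F [-0.6495  0.7971 -1.3864] gap 0.05901971735019116
[[ 0.1068  0.0004  0.9943]
 [-0.9943 -0.0007  0.1068]
 [ 0.0007 -1.      0.0003]]
jaw yaw 6.132126363600826 q [ 0.47    0.8123 -0.2635  1.5962  0.276   0.7694  0.1929]
```

View pics/w35c.png

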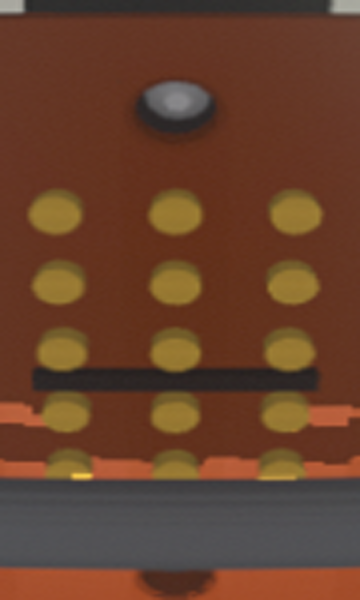

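Call:
carry_out(rows=[[40,0,0,-0.003,0,0,0],[40,0,0,-0.003,0,0,0],[40,0,0,-0.002,0,0,0],[40,0,0,-0.001,0,0,0]])

```text
clock: 26.48
eef_pos: [0.6064, -0.2235, 0.037]
tcp_rot: [[0.107, 0.001, 0.994], [-0.994, -0.001, 0.107], [0.001, -1.0, 0.001]]
wrist_force: [-0.5, 0.2, -2.2]
finger_gap: 0.0591
```

```bash
python3 snap.py 36
```

```text
26.475 [ 0.6064 -0.2235  0.037 ] F [-0.5233  0.2369 -2.1547] gap 0.05909140317436845
[[ 0.1068  0.0009  0.9943]
 [-0.9943 -0.0007  0.1068]
 [ 0.0008 -1.      0.0008]]
jaw yaw 6.129874794350375 q [ 0.4677  0.8247 -0.2595  1.6009  0.2803  0.7517  0.1893]
```

Smooth; about 2.6 mm left to the bed.

Call:
carry_out(rows=[[40,0,0,-0.002,0,0,0],[40,0,0,-0.001,0,0,0],[40,0,0,-0.001,0,0,0],[40,0,0,-0.001,0,0,0]])

```text
clock: 26.98
eef_pos: [0.6064, -0.2235, 0.0344]
tcp_rot: [[0.107, 0.001, 0.994], [-0.994, -0.001, 0.107], [0.002, -1.0, 0.001]]
wrist_force: [-3.1, 0.7, 5.6]
finger_gap: 0.0592
```

```bash
python3 snap.py 37 wrist
```

```text
27.025 [ 0.6064 -0.2235  0.0344] F [-1.9886  1.0672  4.7976] gap 0.05918936388954854
[[ 0.1066  0.0009  0.9943]
 [-0.9943 -0.0015  0.1066]
 [ 0.0015 -1.      0.0007]]
jaw yaw 6.120828644467537 q [ 0.4664  0.8281 -0.2579  1.6024  0.282   0.7466  0.1874]
```

View pics/wrist37.png

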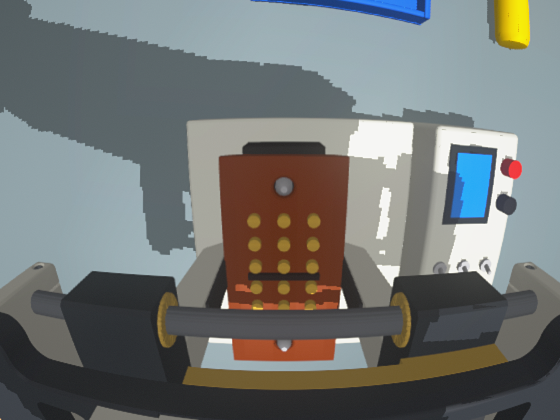

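Call:
carry_out(rows=[[40,0,0,-0.001,0,0,0],[78,0,0,0,0,0,0],[78,0,0,0,0,0,0],[78,0,0,0,0,0,0],[78,0,0,0.01,0,0,0],[78,0,0,0.03,0,0,0],[78,0,0,0.05,0,0,0],[78,0,0,0.05,0,0,0],[78,-0.02,-0.04,0.03,0,0,0],[78,-0.02,-0.04,0,0,0,0],[78,0,-0.01,0,0,0,0],[78,0,0,0,0,0,0]])

```text
clock: 28.52
eef_pos: [0.5676, -0.3136, 0.2146]
tcp_rot: [[0.111, 0.009, 0.994], [-0.994, -0.003, 0.111], [0.004, -1.0, 0.009]]
wrist_force: [-0.6, 1.3, -0.5]
finger_gap: 0.0723
```

```bash
python3 snap.py 38 wrist scene top; python3 - <<'E'
from h import *
np.set_printoptions(suppress=True,precision=4)
im=cv2.imread("pics/scene38.png")[80:340,100:420];cv2.imwrite("pics/s38c.png",cv2.resize(im,None,fx=2.3,fy=2.3,interpolation=cv2.INTER_CUBIC))
E
```

```text
28.675 [ 0.5679 -0.3117  0.214 ] F [-0.0214  0.516   0.0196] gap 0.07235069210271199
[[ 0.1138  0.0083  0.9935]
 [-0.9935 -0.0021  0.1138]
 [ 0.0031 -1.      0.008 ]]
jaw yaw 6.537359146852603 q [ 0.6503  0.6287 -0.3197  1.4387  0.2077  1.0989  0.4088]
```

View pics/wrist38.png

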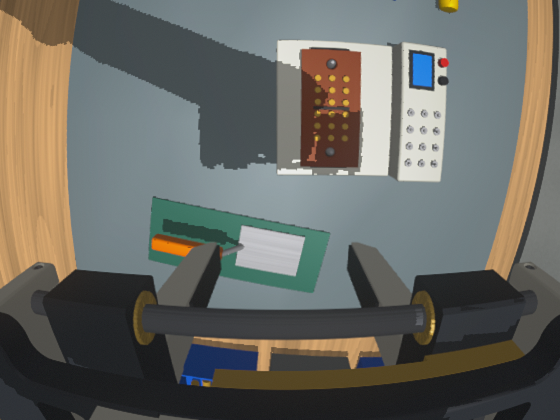

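View pics/s38c.png

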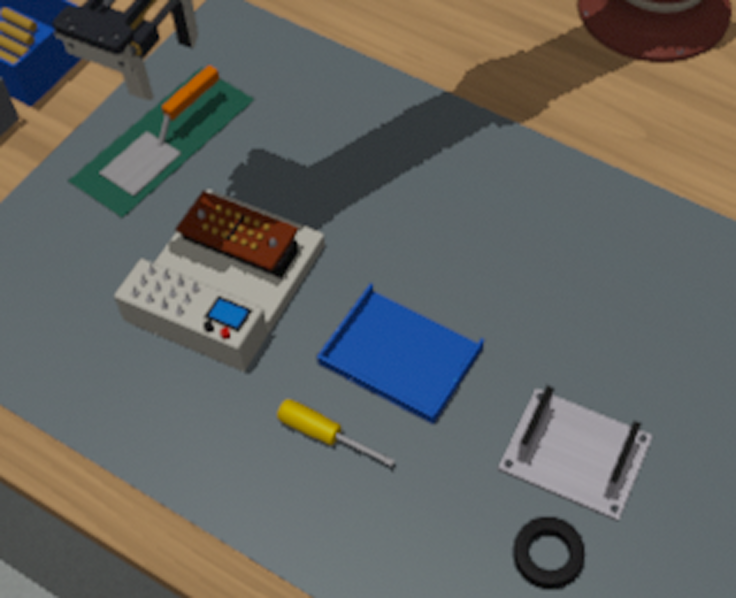

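```bash
python3 - <<'E'
from h import *
from rig import r
np.set_printoptions(suppress=True,precision=4)
d=pickle.load(open("wrist38.pkl","rb"))
hsv=cv2.cvtColor(d["pixels"],cv2.COLOR_RGB2HSV)
m=cv2.inRange(hsv,(3,120,30),(16,255,240));m[:, :295]=0;m[:,368:]=0;m[180:]=0
m=cv2.morphologyEx(m,cv2.MORPH_CLOSE,np.ones((11,11)))
cs,_=cv2.findContours(m,cv2.RETR_EXTERNAL,cv2.CHAIN_APPROX_NONE);c=max(cs,key=cv2.contourArea)
w=onz(d,c.reshape(-1,2),.054,True)[:,:2].astype(np.float32);print("board",cv2.minAreaRect(w*1000))
w=onz(d,[(331,63),(329,152)],.061,True);print("pins",w,np.linalg.norm(w[0]-w[1]))
a=pickle.load(open("scene0.pkl","rb"));b=pickle.load(open("scene38.pkl","rb"))
for n,lo,hi in(("yellow",(22,150,120),(32,255,255)),("relay",(65,90,40),(88,255,160)),("tape",(0,0,0),(180,255,50))):
    for x in(a,b): print(n,[centroid(c).round(1).tolist() for c in blobs(x,lo,hi)[1] if centroid(c)[0]>220 and centroid(c)[1]>200])
d=b
im=b["pixels"][150:220,150:250];cv2.imwrite("pics/s38z.png",cv2.resize(im,None,fx=7,fy=7,interpolation=cv2.INTER_CUBIC)[:,:,::-1])
E
```

```text
board ((604.62158203125, -223.59730529785156), (58.43516540527344, 118.880126953125), 5.911602973937988)
pins [[ 0.5988 -0.18    0.061 ]
 [ 0.6078 -0.2684  0.061 ]] 0.08879581331848573
yellow [[233.2, 262.4]]
yellow [[233.3, 262.4]]
relay [[459.2, 256.0]]
relay [[459.1, 255.9]]
tape [[338.4, 320.1], [371.4, 276.6], [333.4, 259.8], [446.9, 271.2]]
tape [[338.4, 320.1], [371.4, 276.7], [333.5, 259.7], [445.7, 271.1]]
```

View pics/s38z.png

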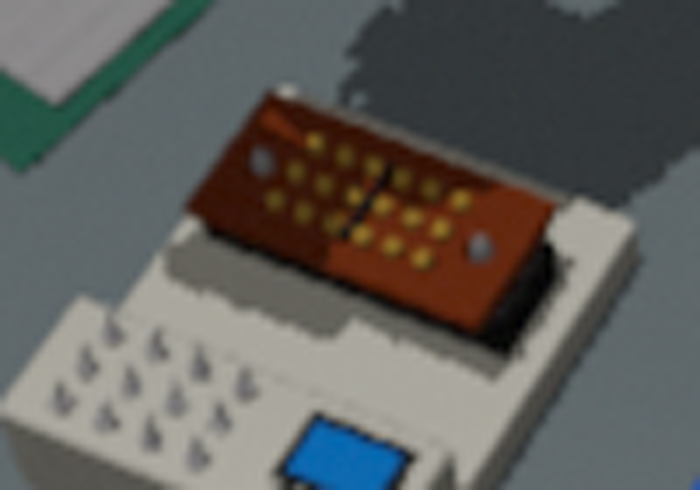

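The board is flat on the bed with both pins showing through, and the bystanders have not moved. I'm handing the job in.

```bash
python3 -c "
from rig import r
print(r.job_done()); print(r.sense()['clock'])"
```

```text
the job is handed in; nothing more can be done
None
the job is handed in; nothing more can be done
```

I slid the lifter under the board, lifted it out of the tray and set it across the stand's rails. I then laid the lifter back on its mat, gripped the board by its long edges, seated it on the tester's pins and let go. The job was handed in at about 28.7 s, with the gripper clear of everything.

**Seating:** contact came at the height worked out beforehand (TCP z = 0.0344 m), with about 5 N upward. Both pins show through the holes. The board's outline, read at its seated height, is 58 × 119 mm at 5.9° yaw, within about 2 mm of its true size. That fits the bed's 6.15° yaw.

**Lifter and bystanders:** the lifter lies flat on the mat. The screwdriver and tape centroids moved by at most 0.1 px. The relay's teal cover moved by the same, but its dark part moved by 1.2 px. I put that down to shading, not movement.

**Disagreements:**
- The wrist camera put the gripped board's centre about 1 mm off the finger centre line. I aligned holes to pins in the same camera view so that this offset cancelled.
- While sliding the blade under the board, the tool pitched up to about 1.5° as it pressed on the tray floor, with forces up to about 10 N. I levelled it again before setting the board down.

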